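# Take the glued figure out of the vise and put it on a drying peg

### The arm

A 7-joint arm with a two-finger parallel gripper is mounted at the origin on the work surface. World frame = base frame: x ahead of the robot, y to its left, z up, the work surface at z = 0. Lengths are in m, angles in rad, forces in N, time in s.
With the tool pointing down it reaches from about 0.425 to 1.025 m from the base axis. Payload 3.6 kg.
Tool frame: the origin (TCP) lies at the very end of the fingers, on their centre line; the grasp point (between the pads) lies arm.pinch_z behind it (arm.pinch_z is the distance from the TCP to the grasp point, in m); z points along the fingers, y is the line along which they close (so a half turn about z gives the same grasp; the last joint's range is limited). The gripper opens to 85 mm and grips with 20 to 120 N. Pads are 22 mm wide; open, the fingers measure 114 mm over their backs; the gripper's body (76 mm by 85 mm) begins 54 mm behind the grasp point. The pads swing forward as they close: fully open they stand 13 mm farther back than shut.
Start: joints at [-1.44, 0.591, 0.048, 1.609, -0.033, 0.943, -0.034], TCP at [0.161, 0.707, 0.231] pointing down, gripper open.
Joint ranges: [-2.69, 2.69], [-0.47, 2.24], [-1.27, 1.36], [0.19, 2.51], [-1.53, 4.68], [0.08, 2.07], [-3.09, 3.09]. Speed limits (rad/s): [2.57, 2.57, 3.14, 3.14, 3.14, 3.14, 3.14].

### API

Orientations are given as a unit quaternion [w, x, y, z].
In Python, from rig import arm, eyes, close_job, nets gives the robot as it stands. The module is installed in compiled form; this text tells all that it offers.
- The arm moves only by the tool arm_command, never from a script. Its arguments are lists of equal length, an entry for each row: "slide": the shift along the tool's x, y, z in cm, a list of three; "rotation": the turn, a rotation vector about the tool's x, y, z in degrees, a list of three; "gripper": the opening, from 0 (shut) to 1 (fully open). A call has exactly 5 rows; each row is the pose to reach, as a shift and turn from the pose commanded when the call began, along the tool's axes at that moment; what a row does not reach only later rows make up. A row lasts 1/10 s, in which the tool goes at most 50 mm and 8.59 degrees, less where a joint would pass 70% of its speed; a pose out of reach is approached as far as the arm can. A call with a gripper value outside its range is refused whole. The fingers move at their own pace and stop on an object; the grip force is fixed at half the most. Time passes only in rows, so rows that repeat a pose let the fingers close, or fill a call up. It gives the time, the measured TCP pose, the force, the opening and the grip force at its end, in the units of the state.
- arm.state(): the state, without advancing time (a new reading comes with each control period).
- eyes.snapshot(name): name is "side" or "top"; returns a dict with "pixels" (420x560x3 uint8, red, green, blue), "intrinsics" (3x3 intrinsics, pixels), "D" ([k1, k2, p1, p2, k3] as OpenCV has them; the pictures are not rectified), "R" (3x3) and "t" (3): a world point X has camera coordinates R X + t. Camera axes: x right, y down, z forward; pixel columns grow to the right and rows downward; lengths in m; the calibration is good to about 2 mm. A picture is of the moment at which its call begins. There is no depth.
- close_job(): hands the job in; it is judged then, once.
Trained networks look in the newest picture that a camera, given by its name, has taken for a name from the list of things; names that differ only in an ending like _2 or _b are one class to them, and where a whole thing is asked for, a point or a joint stands for the part that bears it (a point fixed in the world has none). Each returns a list of dicts, best first, with "confidence" (0 to 1); they miss things now and then, are a little off and sometimes report something else, mostly with a low value. They report only what shows in the picture. A call takes as long as a camera call. They do not tell look-alikes from the thing itself.
- nets.regions_of(camera, thing): "mask" (420x560 bool, what is visible of it) and "rect" ([centre column, centre row, width, height] in pixels, round what is visible of it).
The state is a dict: "time": time; "q": joint angles; "joint_velocities": joint speeds; "effort": joint torques, N m; "tool_pos": TCP position; "eef_rot": TCP orientation; "ft_force": force on the tool from outside, world axes, zero at the start; "ft_torque": the same for the moment, N m; "width": opening from 0.0 (shut) to 1.0 (fully open); "grip_force": force on a finger pad.
Only numpy, scipy, OpenCV 4.12 (cv2) and the standard library are available. Lean on these libraries where they do the work, as an engineer would, in place of code of your own. Each camera call takes 0.05 s, during which the arm holds its last target. There are 200 camera calls.

### The job

The glue on the orange hollow elephant has set: slide the vise jaw (the one with the red knob) well open while the figure stays lying in its cradle, then lift the figure out, turn it mouth down and lower it over the empty drying peg until it stands on the wooden base, without dropping it. Then slide the jaw fully shut again. Leave the other figure on its peg, and all the pots, bottles and figures on the table, where they are.

Things in the scene. Friction and masses are not known exactly. Their poses are not given: they have to be found in the camera images.
- vise: blue bench vise, fixed. Origin on the table under the clamped figure's axis, midway along the jaws; z up, x along that figure from head to mouth (roughly to the robot's right), y from sliding to fixed jaw (away from the robot). Fixed jaw: face at y = +24 mm, 30 mm thick, 44 mm wide, top 112 mm up. A 34 mm wide cradle (x -55 to +12 mm, top 65 mm up) carries the figure even with the jaw open
- jaw (a joint): opening of the sliding jaw (m): 0 fully shut, 0.041 figure clamped, 0.09 at the stop; grows as the jaw slides along the vise's -y (towards the robot). Its steel lip overhangs the clamped figure by 8 mm, so the figure lifts out only beyond 0.05. Jaw 44 mm wide, 62 mm long in y, top 104 mm (lip 112 mm) above the table. Stiff (about 5 N), stays where it is left
- jaw_knob (a point): point on the axis of the upright red knob (24 mm diameter) that stands on the outer end of the sliding jaw, 130 mm above the table; the knob reaches from 104 to 150 mm above the table. Axes as the vise's
- figure: orange hollow figure, grey elephant head, 0.12 kg: tube 48 mm outside, 37 mm inside, 100 mm long, bore 88 mm deep, then a 34 mm head (127 mm in all). Origin at the centre of the mouth, z towards the head. Starts lying in the vise, axis level 85 mm above the table, head to the robot's left; jaws cover the 47 mm next to the mouth; from 47 to 100 mm it is free to grasp across, along the vise's y
- figure_mid (a point): point on the axis of the orange figure, 60 mm from its mouth; axes as the figure's
- stand_free: empty drying peg: wooden disc of 80 mm diameter and 15 mm height, fixed to the table, with an upright 18 mm diameter peg in its centre, whose top is 90 mm above the table. Origin at the centre of the underside. A figure in place has its mouth resting on the disc, 15 mm above the table
- stand_taken: the same kind of drying peg, with the green figure on it
- dry_figure: green hollow figure with pale wooden head, same size as the orange one, standing mouth down on its peg. Origin at the centre of its mouth, z up; leave alone
- mouse: blue solid figure with grey head standing on the table, 52 mm wide, 110 mm high, origin under its centre; leave alone
- bear: yellow solid figure with brown head standing on the table, 52 mm wide, 110 mm high, origin under its centre; leave alone
- glue: white glue bottle with pointed nozzle, 52 mm diameter, 135 mm high, origin under its centre; leave alone
- paint_a: paint jar with blue cap, 42 mm diameter, 50 mm high, origin under its centre; leave alone
- paint_b: paint jar with yellow cap, 42 mm diameter, 50 mm high, origin under its centre; leave alone
Mind the look-alikes: they are no part of the job. What is shaped like the figure but pink is not meant.

How it is judged:
On the way, in this order (a step that is already met when the one before it is completed fails the run):
1. the jaw is opened (beyond 50 mm) while the orange figure still lies in the vise (moved less than 20 mm) (value of joint jaw above 0.05 m and distance of figure_mid from where it was at the start of the episode below 0.02 m), for 0.2 s.
2. the orange figure is lifted out of the vise (its middle more than 125 mm above the table) (height (world z) of figure_mid above 0.125 m), for 0.1 s.
3. the orange figure stands mouth down on the empty peg's base and is released (angle between figure's own z axis and vertical below 0.12 rad and horizontal distance between figure and stand_free below 0.013 m and z of figure in the frame of stand_free below 0.02 m and contact force between the fingers and figure below 0.1 N), for 0.2 s.
At the end, for the whole second after the job is handed in: The orange figure stands at rest, head up (within 0.12 rad), over the empty peg (mouth centre within 13 mm of the peg's axis), its mouth on the base (10 to 20 mm above the table); the jaw is shut to within 6 mm; the green figure is still on its own peg (angle between figure's own z axis and vertical below 0.12 rad and horizontal distance between figure and stand_free below 0.013 m and z of figure in the frame of stand_free between 0.01 and 0.02 m and linear speed of figure below 0.03 m/s and value of joint jaw below 0.006 m and distance of dry_figure from where it was at the start of the episode below 0.03 m); the robot touches nothing.
It fails at once if the orange figure is dropped onto the peg (faster than 0.5 m/s there) (horizontal distance between figure and stand_free below 0.02 m and height (world z) of figure below 0.085 m and linear speed of figure above 0.5 m/s).
It fails at once if another figure, pot or bottle is shifted by more than 30 mm or knocked over (distance of any of dry_figure, mouse, bear, glue, paint_a, paint_b from where it was at the start of the episode above 0.03 m or angle between any of dry_figure, mouse, bear, glue, paint_a, paint_b's own z axis and vertical above 0.5 rad).
It also fails if it takes over 64 s, if anything falls off the work surface, if the arm or the gripper's body presses on something with over 40 N, if the wrist force passes 120 N, or if a joint passes its speed limit or range.

## Working session

There is one attempt and no reset: what is moved stays moved. The work goes in short steps, Python scripts to look and compute and a tool call to move; the robot and the scene stay as the last step left them, time stands still between calls to the robot, and variables do not carry over. Pictures are saved under pics/ and viewed, at most 10 in all, crops included, and the job is handed in when it is done.

Besides the shell and the picture viewer there is one more tool, called after "Emit:" as name(argument=value, ...) on one line, values as JSON. arm_command: Moves the arm, as the interface text tells. Its arguments: {"type":"object","properties":{"slide":{"type":"array"},"rotation":{"type":"array"},"gripper":{"type":"array"}},"required":["slide","rotation","gripper"]}

```bash
mkdir -p pics; ls; python3 - <<'E'
from rig import arm, eyes, nets
import cv2, numpy as np, pickle
print(arm.state(), arm.pinch_z)
out={}
for c in("side","top"):
    s=eyes.snapshot(c); out[c]=s
    cv2.imwrite(f"pics/{c}0.png",s["pixels"][:,:,::-1])
    print(c,s["intrinsics"].tolist(),s["D"],s["R"].tolist() if hasattr(s["R"],'tolist') else s["R"],s["t"])
    for n in["vise","jaw","jaw_knob","figure","stand_free","stand_taken","dry_figure","glue","mouse","bear","paint_a"]:
        print(n,[(round(float(r["confidence"]),2),np.round(r["rect"]).astype(int).tolist()) for r in nets.regions_of(c,n)])
pickle.dump(out,open("snap0.pkl","wb"))
E
```

```text
pics
{'time': 0.0, 'q': array([-1.44048726,  0.59212752,  0.04830351,  1.60984345, -0.03325923,
        0.94270258, -0.03368852]), 'joint_velocities': array([-0.00148004,  0.0002972 , -0.00018461,  0.0007299 , -0.00060329,
       -0.00064488,  0.00066161]), 'effort': array([-5.08890334e-04, -5.48698890e+01,  1.54644560e+00, -1.98122978e+01,
        9.41928680e-03,  8.75598053e-03, -4.98363804e-06]), 'tool_pos': array([0.16073055, 0.70609871, 0.23012709]), 'eef_rot': array([-4.55103535e-05,  1.11615200e-01,  9.93750849e-01, -1.13762367e-03]), 'ft_force': array([0.32805998, 0.40749295, 0.16739168]), 'ft_torque': array([ 0.0116883 , -0.01190236, -0.00941342]), 'grip_force': 0.0, 'width': 1.000916557590853} 0.0187
side [[544.3996521658307, 0.0, 284.97147836154306], [0.0, 544.3996521658307, 218.84541377697113], [0.0, 0.0, 1.0]] [-0.21733076  0.          0.          0.          0.        ] [[0.8930575150028703, -0.4496812704168396, -0.015330685998847226], [-0.33025148339834925, -0.6319701830406872, -0.701104589530485], [0.3055850660783146, 0.6311897042758362, -0.7128936278338408]] [-0.5344
[... 845 characters left out ...]
917442, -0.21308227906285962], [0.21314278201191367, 0.0009230035340097306, -0.9770206254428294]] [0.00195443 0.62794034 1.18286715]
vise [(0.87, [309, 234, 47, 94]), (0.47, [419, 215, 21, 16])]
jaw [(0.81, [309, 233, 28, 32])]
jaw_knob [(0.63, [311, 231, 28, 30])]
figure [(0.69, [304, 207, 48, 25]), (0.59, [330, 141, 43, 27]), (0.59, [377, 243, 48, 23])]
stand_free [(0.8, [153, 276, 33, 25])]
stand_taken [(0.84, [229, 207, 28, 25])]
dry_figure [(0.63, [225, 204, 21, 26]), (0.41, [230, 206, 25, 27])]
glue [(0.76, [265, 180, 20, 22])]
mouse [(0.66, [146, 191, 28, 23])]
bear [(0.7, [419, 215, 19, 17]), (0.64, [418, 281, 30, 24])]
paint_a [(0.63, [417, 216, 15, 20]), (0.49, [235, 281, 17, 17])]
```

```bash
python3 - <<'E'
import cv2,numpy as np
a=cv2.imread("pics/side0.png");b=cv2.imread("pics/top0.png")
cv2.imwrite("pics/s1.png",cv2.resize(a,(800,600)));
cv2.imwrite("pics/t1.png",cv2.resize(b[120:320,110:450],None,fx=2.35,fy=2.35,interpolation=cv2.INTER_CUBIC))
E
```

```text
(no output)
```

View pics/s1.png

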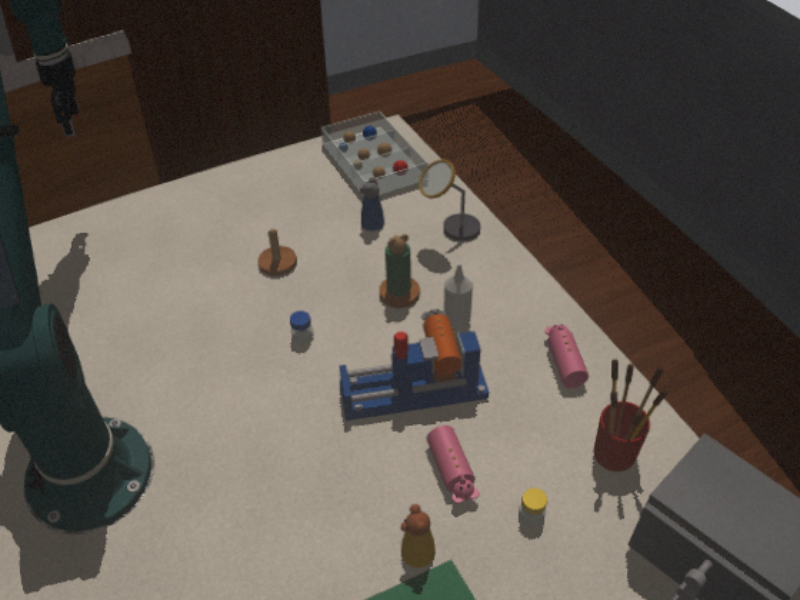

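View pics/t1.png

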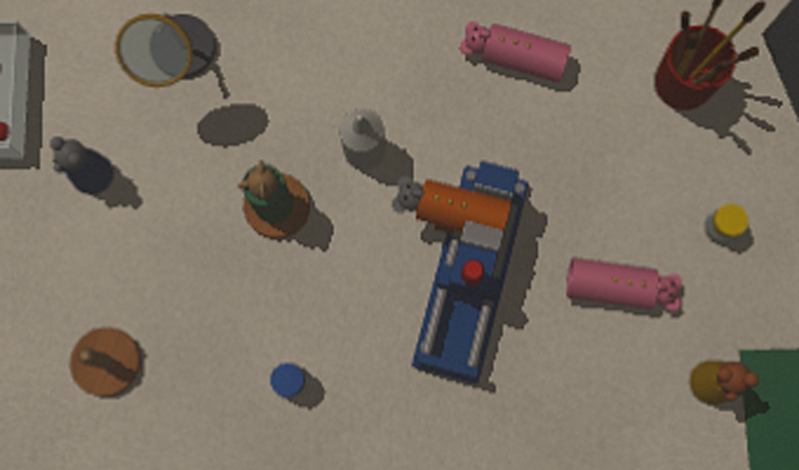

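The top crop shows three tubes. Two are pink, at side px (315,325) and (396,249). The third is orange with a grey head, lying in the blue vise at side (307,240) and top (304,207), and it is the only one that fits. The empty peg is at top (153,276). The green figure is at (229,207).

```bash
cat > geo.py <<'E'
import cv2,numpy as np
from scipy.optimize import minimize
S=4
def proj(s,P):
    r=cv2.Rodrigues(np.array(s["R"],float))[0]
    return cv2.projectPoints(np.array(P,float),r,np.array(s["t"],float),np.array(s["intrinsics"]),np.array(s["D"]))[0][:,0]
def cyl(p,a,r,l0,l1,n=32):
    p=np.array(p,float);a=np.array(a,float)/np.linalg.norm(a)
    u=np.cross(a,[0.3,0.5,0.81]);u/=np.linalg.norm(u);v=np.cross(a,u)
    t=np.linspace(0,2*np.pi,n)
    c=r*(np.outer(np.cos(t),u)+np.outer(np.sin(t),v))
    return np.vstack([p+a*l0+c,p+a*l1+c])
def fill(s,P,roi):
    x0,y0,x1,y1=roi
    h=cv2.convexHull((((proj(s,P)-[x0,y0]+.5)*S*16)-8).round().astype(np.int32))
    m=np.zeros(((y1-y0)*S,(x1-x0)*S),np.uint8)
    cv2.fillConvexPoly(m,h,1,shift=4)
    return cv2.resize(m.astype(np.float32),(x1-x0,y1-y0),interpolation=cv2.INTER_AREA)
def hsv(s): return cv2.cvtColor(s["pixels"],cv2.COLOR_RGB2HSV).astype(int)
def ray(s,uv,z):
    q=cv2.undistortPoints(np.array([[uv]],float),np.array(s["intrinsics"]),np.array(s["D"]))[0,0]
    R=np.array(s["R"]);d=R.T@[q[0],q[1],1];c=-R.T@np.array(s["t"])
    return c+d*(z-c[2])/d[2]
E
python3 - <<'E'
from geo import *
import pickle
s0=pickle.load(open("snap0.pkl","rb"))
H={c:hsv(s0[c]) for c in s0}
roi={"top":{"v":(260,170,360,290),"p":(125,250,185,300)},"side":{"v":(220,200,360,300),"p":(170,150,220,200)}}
def crop(c,k):
    x0,y0,x1,y1=roi[c][k];return H[c][y0:y1,x0:x1]
def M(h,lo,hi,smin,vmin): return ((h[...,0]>=lo)&(h[...,0]<=hi)&(h[...,1]>=smin)&(h[...,2]>=vmin)).astype(np.float32)
org={c:M(crop(c,"v"),6,18,150,70) for c in H}
red={c:M(crop(c,"v"),0,4,150,50)+M(crop(c,"v"),172,180,150,50) for c in H}
brn={c:M(crop(c,"p"),4,18,95,30) for c in H}
for c in H:
    print(c,[ (m.sum(),) for m in(org[c],red[c],brn[c])])
    x0,y0,x1,y1=roi[c]["v"]
    o=cv2.cvtColor(s0[c]["pixels"][y0:y1,x0:x1],cv2.COLOR_RGB2BGR)
    g=o.copy();g[org[c]>0]=(0,255,255);g[red[c]>0]=(255,255,0)
    x0,y0,x1,y1=roi[c]["p"]
    p=cv2.cvtColor(s0[c]["pixels"][y0:y1,x0:x1],cv2.COLOR_RGB2BGR);q=p.copy();q[brn[c]>0]=(0,255,255)
    globals()["im_"+c]=(o,g,p,q)
box=lambda f,xs,ys,zs:np.array([f(x,y,z) for x in xs for y in ys for z in zs])
def vis(th):
    x,y,yaw,ky,xm=th;c,s=np.cos(yaw),np.sin(yaw)
    f=lambda X,Y,Z:np.array([x+c*X-s*Y,y+s*X+c*Y,Z])
    return f
def costv(th):
    f=vis(th);J=0;ky,xm=th[3],th[4]
    for cn in H:
        sn=s0[cn];r=roi[cn]["v"]
        ex=fill(sn,box(f,(-.022,.022),(-.086,-.016),(.06,.112)),r)+fill(sn,box(f,(-.022,.022),(.024,.054),(.06,.112)),r)
        kn=fill(sn,cyl(f(0,ky,0),[0,0,1],.012,.104,.150),r)
        a=f(xm,0,.085);b=f(xm-.1,0,.085)
        t=fill(sn,cyl(a,b-a,.024,0,.1),r)
        w=1-np.clip(ex+kn,0,1)
        J+=(w*np.abs(t-org[cn])).sum()+np.abs(kn-red[cn]).sum()
    return J
def costp(th):
    J=0
    for cn in H:
        r=roi[cn]["p"]
        d=np.maximum(fill(s0[cn],cyl([*th,0],[0,0,1],.04,0,.015),r),fill(s0[cn],cyl([*th,0],[0,0,1],.009,0,.09),r))
        J+=np.abs(d-brn[cn]).sum()
    return J
tp=s0["top"]
k=ray(tp,(311,234),.15);fm=ray(tp,(308,207),.1);p0=ray(tp,(153,276),.015);print("k,f,p",k,fm,p0)
best=None
for yaw in np.radians([-80,-90,-100,-110]):
    # vise x axis ~ world -y
    f=vis([0,0,yaw,0,0]);c0=k-f(0,-.074,0)
    r=minimize(costv,[c0[0],c0[1],yaw,-.074,.025],method="Nelder-Mead",options=dict(initial_simplex=np.array([[c0[0],c0[1],yaw,-.074,.025]]*6)+np.vstack([np.zeros(5),np.diag([.012,.012,.15,.006,.006])]),maxiter=500,xatol=1e-5))
    print(np.round(r.x,4),np.degrees(r.x[2]),r.fun)
    if best is None or r.fun<best.fun:best=r
rp=minimize(costp,p0[:2],method="Nelder-Mead",options=dict(initial_simplex=[p0[:2],p0[:2]+[.01,0],p0[:2]+[0,.01]]))
print("peg",rp.x,rp.fun)
f=vis(best.x);ky,xm=best.x[3:]
print("knob",f(0,ky,.13),"mouth",f(xm,0,.085),"mid",f(xm-.06,0,.085))
np.save("fit.npy",np.r_[best.x,rp.x])
rows=[]
for c in H:
    o,g,p,q=globals()["im_"+c]; r=roi[c]["v"];ov=o.copy()
    for P in(cyl(f(0,ky,0),[0,0,1],.012,.104,.150),cyl(f(xm,0,.085),f(xm-.1,0,.085)-f(xm,0,.085),.024,0,.1),box(f,(-.022,.022),(.024,.054),(.06,.112))):
        cs,_=cv2.findContours((fill(s0[c],P,r)>.5).astype(np.uint8),0,2);cv2.drawContours(ov,cs,-1,(255,255,255),1)
    h=cv2.resize(np.hstack([cv2.resize(i,(140,120)) for i in(o,g,ov)]+[cv2.resize(i,(60,60)) for i in()]) ,None,fx=1.9,fy=1.9,interpolation=cv2.INTER_CUBIC)
    rows.append(h)
cv2.imwrite("pics/fit.png",np.vstack(rows))
E
```

```text
side [(np.float32(507.0),), (np.float32(46.0),), (np.float32(314.0),)]
top [(np.float32(542.0),), (np.float32(62.0),), (np.float32(586.0),)]
k,f,p [ 0.54932305 -0.08293656  0.15      ] [ 0.62966943 -0.0805477   0.1       ] [0.46475502 0.34309961 0.015     ]
[ 0.6209 -0.1015 -1.8238 -0.0761  0.0253] -104.49473873604035 449.8359375
[ 0.6203 -0.1024 -1.8369 -0.0757  0.0238] -105.24709185175593 448.78515625
[ 0.6225 -0.0994 -1.7987 -0.0751  0.0279] -103.05521048799147 454.4296875
[ 0.6195 -0.103  -1.8543 -0.0744  0.0232] -106.24252601221208 451.24609375
peg [0.47140115 0.34241168] 407.25
knob [ 0.54727302 -0.08251924  0.13      ] mouth [ 0.61399073 -0.12542433  0.085     ] mid [ 0.62976967 -0.06753629  0.085     ]
```

View pics/fit.png

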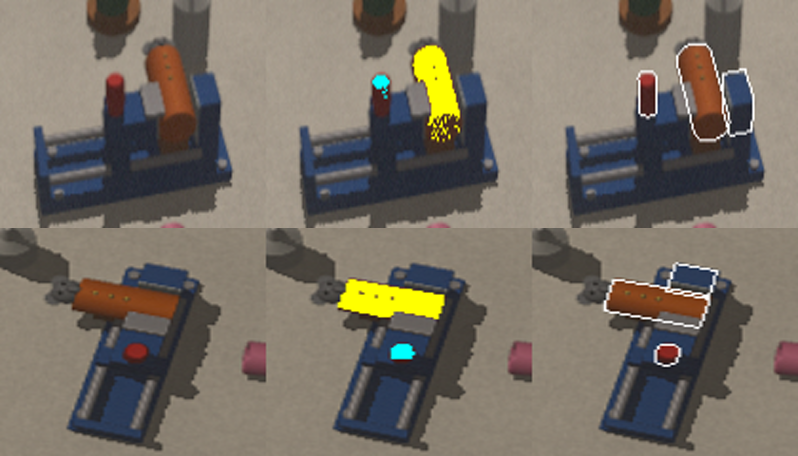

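```bash
cat > fit2.py <<'E'
from geo import *
import pickle
s0=pickle.load(open("snap0.pkl","rb"))
H={}
for c in s0:
    im=cv2.medianBlur(s0[c]["pixels"],3);H[c]=cv2.cvtColor(im,cv2.COLOR_RGB2HSV).astype(int)
roi={"top":{"v":(260,170,360,290),"p":(125,250,185,300)},"side":{"v":(220,200,360,300),"p":(170,150,220,200)}}
def crop(c,k):
    x0,y0,x1,y1=roi[c][k];return H[c][y0:y1,x0:x1]
def M(h,lo,hi,smin,vmin): return ((h[...,0]>=lo)&(h[...,0]<=hi)&(h[...,1]>=smin)&(h[...,2]>=vmin)).astype(np.float32)
org={c:M(crop(c,"v"),5,20,150,25) for c in H}
red={c:np.maximum(M(crop(c,"v"),0,4,110,22),M(crop(c,"v"),165,180,110,22)) for c in H}
for c in H:
    n,l,st,_=cv2.connectedComponentsWithStats(red[c].astype(np.uint8));
    if n>1: red[c]=(l==1+st[1:,4].argmax()).astype(np.float32)
brn={c:M(crop(c,"p"),2,17,95,15) for c in H}
box=lambda f,xs,ys,zs:np.array([f(x,y,z) for x in xs for y in ys for z in zs])
def vis(th):
    x,y,yaw=th[:3];c,s=np.cos(yaw),np.sin(yaw)
    return lambda X,Y,Z:np.array([x+c*X-s*Y,y+s*X+c*Y,Z])
def costv(th):
    f=vis(th);J=0;ky=th[3];xm=.025
    for cn in H:
        sn=s0[cn];r=roi[cn]["v"]
        ex=fill(sn,box(f,(-.022,.022),(-.086,-.016),(.06,.112)),r)
        if cn=="top": ex=ex+fill(sn,box(f,(-.022,.022),(.024,.054),(.06,.112)),r)
        kn=fill(sn,cyl(f(0,ky,0),[0,0,1],.012,.104,.150),r)
        a=f(xm,0,.085);b=f(xm-.1,0,.085)
        t=fill(sn,cyl(a,b-a,.024,0,.1),r)
        w=1-np.clip(ex+kn,0,1)
        J+=(w*np.abs(t-org[cn])).sum()+np.abs(kn-red[cn]).sum()
    return J
def pm(th,cn):
    r=roi[cn]["p"]
    return np.maximum(fill(s0[cn],cyl([*th,0],[0,0,1],.04,0,.015),r),fill(s0[cn],cyl([*th,0],[0,0,1],.009,0,.09),r))
def costp(th,cs=("side","top")): return sum(np.abs(pm(th,c)-brn[c]).sum() for c in cs)
def nm(fn,x0,d):
    x0=np.array(x0,float)
    return minimize(fn,x0,method="Nelder-Mead",options=dict(initial_simplex=np.vstack([x0,x0+np.diag(d)]),maxiter=600,xatol=1e-5))
for y in(-103,-108):
    r=nm(costv,[.6203,-.1024,np.radians(y),-.0757],[.008,.008,.1,.005]);print(np.round(r.x,4),np.degrees(r.x[2]),r.fun)
ps=[nm(lambda t:costp(t,cs),[.466,.342],[.008,.008]) for cs in(("side",),("top",),("side","top"))]
for p in ps: print("peg",p.x,p.fun)
print({c:(org[c].sum(),red[c].sum(),brn[c].sum(),pm(ps[2].x,c).sum()) for c in H})
f=vis(r.x);print("knob",f(0,r.x[3],.13),"mid",f(-.035,0,.085))
np.save("fit.npy",np.r_[r.x,ps[2].x])
rows=[]
for c in("side","top"):
    R=roi[c]["v"];o=s0[c]["pixels"][R[1]:R[3],R[0]:R[2],::-1].copy();g=o.copy();g[org[c]>0]=(0,255,255);g[red[c]>0]=(255,255,0)
    Q=roi[c]["p"];p=s0[c]["pixels"][Q[1]:Q[3],Q[0]:Q[2],::-1].copy();q=p.copy();q[brn[c]>0]=(0,255,255)
    def sc(i,m,k,Q):
        i=cv2.resize(i,None,fx=k,fy=k,interpolation=cv2.INTER_CUBIC)
        for P in m:
            cs,_=cv2.findContours((cv2.resize(fill(s0[c],P,Q),None,fx=k,fy=k)>.5).astype(np.uint8),0,2);cv2.drawContours(i,cs,-1,(255,255,255),1)
        return i
    a,b=f(.025,0,.085),f(-.075,0,.085)
    mv=[cyl(f(0,r.x[3],0),[0,0,1],.012,.104,.150),cyl(a,b-a,.024,0,.1),box(f,(-.022,.022),(.024,.054),(.06,.112))]
    t=ps[2].x;mp=[cyl([*t,0],[0,0,1],.04,0,.015),cyl([*t,0],[0,0,1],.009,0,.09)]
    L=[sc(g,[],2,R),sc(o,mv,2,R),sc(q,[],2,Q),sc(p,mp,2,Q)]
    h=max(i.shape[0] for i in L);rows.append(np.hstack([cv2.copyMakeBorder(i,0,h-i.shape[0],0,0,0) for i in L]))
w=max(i.shape[1] for i in rows)
im=np.vstack([cv2.copyMakeBorder(i,0,0,0,w-i.shape[1],0) for i in rows]);print(im.shape)
cv2.imwrite("pics/fit2.png",im[:600,:800])
E
python3 fit2.py
```

```text
[ 0.6204 -0.1016 -1.8158 -0.0765] -104.03597310419232 546.24609375
[ 0.6202 -0.1011 -1.8444 -0.0755] -105.67403078033084 543.37109375
peg [0.47132333 0.34469571] 280.0
peg [0.47169586 0.34070559] 136.0
peg [0.47145238 0.34119254] 419.625
{'side': (np.float32(484.0), np.float32(146.0), np.float32(294.0), np.float32(576.0625)), 'top': (np.float32(549.0), np.float32(91.0), np.float32(595.0), np.float32(729.6875))}
knob [ 0.54746265 -0.08074367  0.13      ] mid [ 0.62963497 -0.06744932  0.085     ]
(440, 760, 3)
```

View pics/fit2.png

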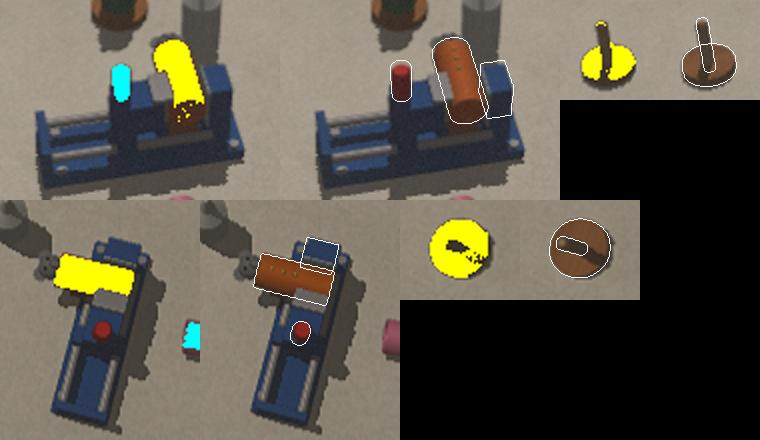

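The outlines match the fixed jaw, tube and disc. In the top view the red mask picked the pink figure's corner, so I restrict that mask, redo the knob, and locate the glue bottle as well.

```bash
sed -i 's/^for c in H:$/red["top"][:,70:]=0\nfor c in H:/;' fit2.py
cat >> fit2.py <<'E'
def inv(p):
    c,s=np.cos(r.x[2]),np.sin(r.x[2]);d=np.array(p[:2])-r.x[:2];return np.round([c*d[0]+s*d[1],-s*d[0]+c*d[1]],3)
for n,uv,z in(("glue",(265,180),.08),("green",(228,206),.08),("blue jar",(235,281),.04)):
    g=ray(s0["top"],uv,z);print(n,np.round(g,3),"in vise",inv(g))
E
cat > mv.py <<'E'
import sys,numpy as np
from scipy.spatial.transform import Rotation as Ro
from rig import arm
x,y,yaw,ky,px,py=np.load("fit.npy")
VX=np.array([np.cos(yaw),np.sin(yaw),0]);VY=np.array([-np.sin(yaw),np.cos(yaw),0]);Z=np.array([0,0,1.])
def V(X,Y,z): return np.array([x,y,0])+VX*X+VY*Y+Z*z
def cur():
    s=arm.state();q=s["eef_rot"];return s,np.array(s["tool_pos"]),Ro.from_quat([q[1],q[2],q[3],q[0]])
def ori(zt,yt):
    zt=np.array(zt,float)/np.linalg.norm(zt);yt=np.array(yt,float);yt=yt-zt*(yt@zt);yt/=np.linalg.norm(yt)
    return Ro.from_matrix(np.column_stack([np.cross(yt,zt),yt,zt]))
def to(p,R=None,name=""):
    s,p0,R0=cur();R=R or R0
    d=R0.inv().apply(np.array(p)-p0)*100;w=(R0.inv()*R).as_rotvec(degrees=True)
    print(name,"slide",np.round(d,1),"rot",np.round(w,1))
def st():
    s,p0,R0=cur();print("t",s["time"],"p",np.round(p0,4),"x",np.round(R0.apply([1,0,0]),3),"y",np.round(R0.apply([0,1,0]),3),"z",np.round(R0.apply([0,0,1]),3),"q",np.round(s["q"],2),"F",np.round(s["ft_force"],1),"w",round(s["width"],3),s["grip_force"])
E
python3 fit2.py; python3 - <<'E'
from mv import *
st()
kp=V(0,ky,.22)
for sg in(1,-1): to(kp,ori([0,0,-1],sg*VY),"knob above")
E
```

```text
[ 0.6209 -0.1016 -1.8289 -0.0753] -104.7882618207625 382.546875
[ 0.6202 -0.1019 -1.8364 -0.0749] -105.21572117710508 380.0
peg [0.47132333 0.34469571] 280.0
peg [0.47169586 0.34070559] 136.0
peg [0.47145238 0.34119254] 419.625
{'side': (np.float32(484.0), np.float32(146.0), np.float32(294.0), np.float32(576.0625)), 'top': (np.float32(549.0), np.float32(74.0), np.float32(595.0), np.float32(729.6875))}
knob [ 0.54790279 -0.08222083  0.13      ] mid [ 0.62934392 -0.06810038  0.085     ]
(440, 760, 3)
glue [0.712 0.033 0.08 ] in vise [-0.154  0.053]
green [0.641 0.133 0.08 ] in vise [-0.232 -0.041]
blue jar [0.445 0.117 0.04 ] in vise [-0.165 -0.227]
t 1.2 p [0.1609 0.7069 0.2313] x [-0.975  0.222 -0.   ] y [ 0.222  0.975 -0.   ] z [ 0. -0. -1.] q [-1.44  0.59  0.05  1.61 -0.03  0.94 -0.03] F [ 0.3 -0.6  0.2] w 0.997 0.0
knob above slide [-55.2 -68.4   1.1] rot [ 0.   0.  92.4]
knob above slide [-55.2 -68.4   1.1] rot [ -0.    0.  -87.6]
```

Emit:
arm_command(slide=[[-2.8, -3.4, 0], [-5.5, -6.8, 0], [-8.3, -10.3, 0], [-11, -13.7, 0], [-13.8, -17.1, 0]], rotation=[[0, 0, 4.6], [0, 0, 9.2], [0, 0, 13.9], [0, 0, 18.5], [0, 0, 23.1]], gripper=[0.8, 0.7, 0.7, 0.7, 0.7])

```text
time: 1.7
tool_pos: [0.2581, 0.5081, 0.2316]
eef_rot: [0.0, 0.31, 0.951, 0.0]
ft_force: [0.5, 0.4, -0.5]
width: 0.698
grip_force: 0.0
```

Emit:
arm_command(slide=[[-3.9, -2.1, 0], [-7.8, -4.1, 0], [-11.6, -6.2, 0], [-15.5, -8.2, 0], [-19.4, -10.3, 0]], rotation=[[0, 0, 4.6], [0, 0, 9.2], [0, 0, 13.9], [0, 0, 18.5], [0, 0, 23.1]], gripper=[0.7, 0.7, 0.7, 0.7, 0.7])

```text
time: 2.2
tool_pos: [0.355, 0.3111, 0.2317]
eef_rot: [0.0, 0.494, 0.87, 0.001]
ft_force: [0.9, 0.9, 0.3]
width: 0.697
grip_force: 0.0
```

Emit:
arm_command(slide=[[-4.4, -0.4, 0], [-8.8, -0.8, 0], [-13.1, -1.1, 0], [-17.5, -1.5, 0], [-21.9, -1.9, 0]], rotation=[[0, 0, 4.6], [0, 0, 9.2], [0, 0, 13.9], [0, 0, 18.5], [0, 0, 23.1]], gripper=[0.7, 0.7, 0.7, 0.7, 0.7])

```text
time: 2.7
tool_pos: [0.4515, 0.1134, 0.2318]
eef_rot: [0.0, 0.658, 0.753, 0.001]
ft_force: [1.0, -0.2, 0.4]
width: 0.702
grip_force: 0.0
```

Emit:
arm_command(slide=[[-4.2, 1.4, 0], [-8.4, 2.8, 0], [-12.5, 4.1, 0], [-16.7, 5.5, 0], [-20.9, 6.9, 0]], rotation=[[0, 0, 4.6], [0, 0, 9.2], [0, 0, 13.9], [0, 0, 18.5], [0, 0, 23.1]], gripper=[0.7, 0.7, 0.7, 0.7, 0.7])

```text
time: 3.2
tool_pos: [0.5484, -0.0843, 0.2316]
eef_rot: [0.0, 0.795, 0.606, 0.0]
ft_force: [-0.0, 1.1, 0.0]
width: 0.698
grip_force: 0.0
```

```bash
python3 - <<'E'
from mv import *
st()
to(V(0,ky,.17),ori([0,0,-1],VY),"above")
to(V(0,ky,.122),ori([0,0,-1],VY),"grasp")
E
```

```text
t 3.2 p [ 0.5484 -0.0843  0.2316] x [0.265 0.964 0.001] y [ 0.964 -0.265  0.001] z [ 0.001  0.    -1.   ] q [-0.36  0.43  0.59  2.01 -0.33  0.79  0.15] F [-0.   1.1  0. ] w 0.698 0.0
above slide [ 0.2 -0.1  6.2] rot [ 0.  -0.  -0.2]
grasp slide [ 0.2 -0.1 11. ] rot [ 0.  -0.  -0.2]
```

Emit:
arm_command(slide=[[0.1, 0, 3], [0.2, -0.1, 6], [0.2, -0.1, 8.5], [0.2, -0.1, 10.5], [0.2, -0.1, 11.3]], rotation=[[0, 0, 0], [0, 0, 0], [0, 0, 0], [0, 0, 0], [0, 0, 0]], gripper=[0.7, 0.7, 0.7, 0.7, 0.7])

```text
time: 3.7
tool_pos: [0.5462, -0.0802, 0.1166]
eef_rot: [-0.001, 0.794, 0.607, -0.001]
ft_force: [-0.7, -0.5, -0.2]
width: 0.7
grip_force: 0.0
```

Emit:
arm_command(slide=[[0, 0, 0], [0, 0, 0], [0, 0, 0], [0, 0, 0], [0, 0, 0]], rotation=[[0, 0, 0], [0, 0, 0], [0, 0, 0], [0, 0, 0], [0, 0, 0]], gripper=[0.6, 0.45, 0.3, 0.2, 0.2])

```text
time: 4.2
tool_pos: [0.5478, -0.0806, 0.1197]
eef_rot: [0.0, 0.794, 0.607, 0.001]
ft_force: [-1.5, 0.2, 6.5]
width: 0.262
grip_force: 58.9
```

Emit:
arm_command(slide=[[0, -0.5, 0], [0, -1.1, 0], [0, -1.7, 0], [0, -2.3, 0], [0, -2.9, 0]], rotation=[[0, 0, 0], [0, 0, 0], [0, 0, 0], [0, 0, 0], [0, 0, 0]], gripper=[0.2, 0.2, 0.2, 0.2, 0.2])

```text
time: 4.7
tool_pos: [0.5233, -0.0735, 0.1197]
eef_rot: [0.003, 0.794, 0.607, 0.003]
ft_force: [6.1, -0.4, -0.1]
width: 0.261
grip_force: 59.5
```

Emit:
arm_command(slide=[[0, 0, 0], [0, 0, 0], [0, 0, 0], [0, 0, 0], [0, 0, 0]], rotation=[[0, 0, 0], [0, 0, 0], [0, 0, 0], [0, 0, 0], [0, 0, 0]], gripper=[0.2, 0.2, 0.3, 0.5, 0.7])

```text
time: 5.2
tool_pos: [0.5173, -0.0728, 0.1177]
eef_rot: [-0.001, 0.795, 0.607, -0.001]
ft_force: [-0.1, 0.2, 0.6]
width: 0.628
grip_force: 0.0
```

```bash
python3 - <<'E'
from mv import *
st()
a=np.radians(20)
R=ori(-Z*np.cos(a)+VX*np.sin(a),VY)
g=V(-.052,0,.085)
zt=R.apply([0,0,1]); tcp=g+zt*arm.pinch_z
to(tcp-zt*.1,R,"pre"); to(tcp,R,"grasp")
E
```

```text
t 5.2 p [ 0.5173 -0.0728  0.1177] x [ 0.263  0.965 -0.   ] y [ 0.965 -0.263 -0.004] z [-0.004  0.001 -1.   ] q [-0.27  0.56  0.45  2.16 -0.48  0.52  0.27] F [-0.1  0.2  0.6] w 0.628 0.0
pre slide [ 7.9 10.7 -4.4] rot [ -0.2 -20.    0. ]
grasp slide [ 4.5 10.7  5. ] rot [ -0.2 -20.    0. ]
```

Emit:
arm_command(slide=[[0, 0, -2], [0, 0, -5], [0, 0, -9], [0, 0, -9], [0, 0, -9]], rotation=[[0, 0, 0], [0, 0, 0], [0, 0, 0], [0, 0, 0], [0, 0, 0]], gripper=[0.8, 0.9, 1, 1, 1])

```text
time: 5.7
tool_pos: [0.5185, -0.0728, 0.2085]
eef_rot: [-0.0, 0.795, 0.607, 0.0]
ft_force: [0.3, 0.3, 0.5]
width: 0.999
grip_force: 0.0
```

```bash
python3 - <<'E'
from geo import *
from rig import eyes
from mv import *
L=[]
for c,R in(("side",(220,180,380,300)),("top",(240,160,400,280))):
    s=eyes.snapshot(c);k=4 if 0 else 3
    i=cv2.resize(s["pixels"][R[1]:R[3],R[0]:R[2],::-1],None,fx=2.5,fy=2.5,interpolation=cv2.INTER_CUBIC)
    for P in(cyl(V(.025,0,.085),-VX,.024,0,.1),cyl(V(0,ky-.029,0),Z,.012,.104,.15)):
        h=cv2.convexHull(((proj(s,P)-[R[0],R[1]]+.5)*2.5).astype(np.int32));cv2.polylines(i,[h],True,(255,255,255),1)
    L.append(i)
cv2.imwrite("pics/open.png",np.hstack(L));st()
a=np.radians(20)
R=ori(-Z*np.cos(a)+VX*np.sin(a),VY)
g=V(-.052,0,.085)
zt=R.apply([0,0,1]); tcp=g+zt*arm.pinch_z
to(tcp-zt*.1,R,"pre"); to(tcp,R,"grasp")
E
```

```text
t 5.8 p [ 0.5176 -0.0725  0.2071] x [ 0.262  0.965 -0.   ] y [ 0.965 -0.262 -0.003] z [-0.003  0.001 -1.   ] q [-0.38  0.43  0.58  2.1  -0.35  0.71  0.16] F [ 0.3  0.8 -0.1] w 0.998 0.0
pre slide [ 7.8 10.7  4.5] rot [ -0.2 -20.    0. ]
grasp slide [ 4.4 10.7 13.9] rot [ -0.2 -20.    0. ]
```

View pics/open.png

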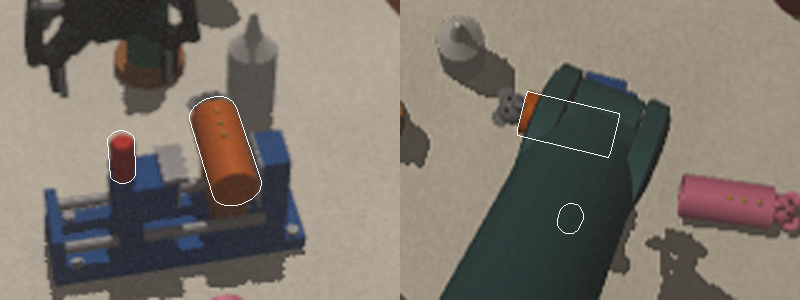

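The side view shows the jaw well open (knob at crop (122,158)) and the orange tube still in its cradle at (225,150), matching the fitted outline.

Emit:
arm_command(slide=[[2.5, 3.5, 0], [5, 7, 1], [7.8, 10.7, 2], [7.8, 10.7, 4.5], [7.8, 10.7, 4.5]], rotation=[[0, -7, 0], [0, -14, 0], [0, -20, 0], [0, -20, 0], [0, -20, 0]], gripper=[1, 1, 1, 1, 1])

```text
time: 6.3
tool_pos: [0.6408, -0.0224, 0.157]
eef_rot: [0.103, 0.78, 0.6, -0.142]
ft_force: [-0.9, -0.3, 0.5]
width: 1.0
grip_force: 0.0
```

```bash
python3 - <<'E'
from mv import *
a=np.radians(20)
R=ori(-Z*np.cos(a)+VX*np.sin(a),VY)
zt=R.apply([0,0,1]); tcp=V(-.052,0,.085)+zt*arm.pinch_z
st();to(tcp,R,"grasp")
E
```

```text
t 6.3 p [ 0.6408 -0.0224  0.157 ] x [ 0.239  0.907 -0.346] y [ 0.966 -0.258 -0.01 ] z [-0.098 -0.332 -0.938] q [-0.63  0.75  0.71  1.81 -0.17  0.84 -0.18] F [-0.9 -0.3  0.5] w 1.0 0.0
grasp slide [-0.3  0.2  9.7] rot [-0.4  0.2  0.5]
```

Emit:
arm_command(slide=[[-0.2, 0.1, 3], [-0.3, 0.2, 5.5], [-0.3, 0.2, 8], [-0.3, 0.2, 9.3], [-0.3, 0.2, 9.7]], rotation=[[0, 0, 0], [0, 0, 0], [0, 0, 0], [0, 0, 0], [0, 0, 0]], gripper=[1, 1, 1, 1, 1])

```text
time: 6.8
tool_pos: [0.6331, -0.0629, 0.0724]
eef_rot: [0.104, 0.783, 0.597, -0.14]
ft_force: [0.2, 0.1, -0.1]
width: 0.998
grip_force: 0.0
```

Emit:
arm_command(slide=[[0, 0, 0], [0, 0, 0], [0, 0, 0], [0, 0, 0], [0, 0, 0]], rotation=[[0, 0, 0], [0, 0, 0], [0, 0, 0], [0, 0, 0], [0, 0, 0]], gripper=[0.9, 0.8, 0.7, 0.6, 0.5])

```text
time: 7.3
tool_pos: [0.6322, -0.0593, 0.0738]
eef_rot: [0.102, 0.783, 0.598, -0.14]
ft_force: [-7.1, 4.9, 7.2]
width: 0.549
grip_force: 60.0
```

Emit:
arm_command(slide=[[0, 0, 0], [0, 0, 0], [0, 0, 0], [0, 0, 0], [0, 0, 0]], rotation=[[0, 0, 0], [0, 0, 0], [0, 0, 0], [0, 0, 0], [0, 0, 0]], gripper=[0.45, 0.45, 0.45, 0.45, 0.45])

```text
time: 7.8
tool_pos: [0.6322, -0.0593, 0.0738]
eef_rot: [0.102, 0.783, 0.598, -0.14]
ft_force: [-5.9, 4.4, 8.5]
width: 0.547
grip_force: 60.0
```

```bash
python3 - <<'E'
from mv import *
a=np.radians(20)
R=ori(-Z*np.cos(a)+VX*np.sin(a),VY)
zt=R.apply([0,0,1]); tcp=V(-.052,0,.085)+zt*arm.pinch_z
st();to(tcp,R,"grasp")
to(tcp+[0,0,.15],R,"lift")
E
```

```text
t 7.8 p [ 0.6322 -0.0593  0.0738] x [ 0.247  0.907 -0.341] y [ 0.964 -0.265 -0.007] z [-0.097 -0.327 -0.94 ] q [-0.54  0.84  0.64  1.87 -0.22  0.67 -0.14] F [-5.9  4.4  8.5] w 0.547 59.98989247425925
grasp slide [ 0.3 -0.   0.6] rot [-0.4 -0.  -0. ]
lift slide [ -4.8  -0.1 -13.5] rot [-0.4 -0.  -0. ]
```

Emit:
arm_command(slide=[[-0.5, 0, -1.4], [-1.4, 0, -3.8], [-2.7, 0, -7.5], [-4, -0.1, -11], [-5.1, -0.1, -14.1]], rotation=[[0, 0, 0], [0, 0, 0], [0, 0, 0], [0, 0, 0], [0, 0, 0]], gripper=[0.45, 0.45, 0.45, 0.45, 0.45])

```text
time: 8.3
tool_pos: [0.6355, -0.061, 0.2263]
eef_rot: [0.107, 0.783, 0.598, -0.137]
ft_force: [0.3, 0.3, -1.5]
width: 0.55
grip_force: 62.1
```

```bash
python3 - <<'E'
from geo import *
from rig import eyes
from mv import *
st()
s=eyes.snapshot("side");R=(200,120,400,270)
cv2.imwrite("pics/lift.png",cv2.resize(s["pixels"][R[1]:R[3],R[0]:R[2],::-1],None,fx=3,fy=3,interpolation=cv2.INTER_CUBIC))
E
```

```text
t 8.3 p [ 0.6355 -0.061   0.2263] x [ 0.248  0.907 -0.341] y [ 0.965 -0.262  0.004] z [-0.086 -0.33  -0.94 ] q [-0.62  0.66  0.76  1.8  -0.12  0.92 -0.14] F [ 0.3  0.3 -1.5] w 0.55 62.05602504895069
```

View pics/lift.png

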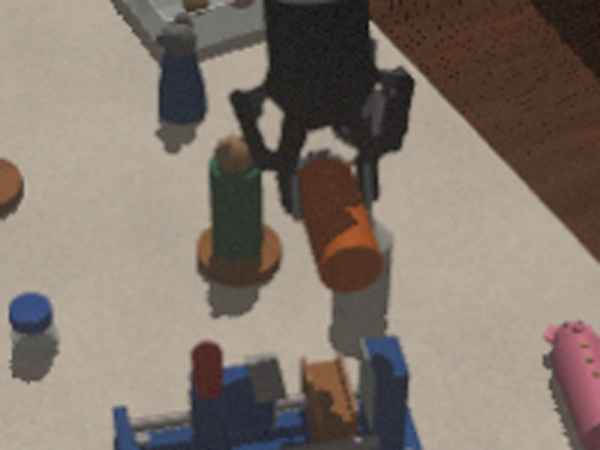

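The figure is held and clear of the vise: orange tube at crop (340,220) in the gripper, cradle empty. Before turning it I fit a simple kinematic model, so I can choose a yaw that keeps the wrist within its joint ranges.

```bash
cat > kin.py <<'E'
import numpy as np, itertools
from scipy.optimize import least_squares
from scipy.spatial.transform import Rotation as Ro
D=[([-1.44049,.59213,.0483,1.60984,-.03326,.9427,-.03369],[.16073,.7061,.23013],[0,0,-1],[.222,.975,0]),
([-.36,.43,.59,2.01,-.33,.79,.15],[.5484,-.0843,.2316],[0,0,-1],[.964,-.265,0]),
([-.27,.56,.45,2.16,-.48,.52,.27],[.5173,-.0728,.1177],[-.004,.001,-1],[.965,-.263,-.004]),
([-.38,.43,.58,2.1,-.35,.71,.16],[.5176,-.0725,.2071],[-.003,.001,-1],[.965,-.262,-.003]),
([-.63,.75,.71,1.81,-.17,.84,-.18],[.6408,-.0224,.157],[-.098,-.332,-.938],[.966,-.258,-.01]),
([-.54,.84,.64,1.87,-.22,.67,-.14],[.6322,-.0593,.0738],[-.097,-.327,-.94],[.964,-.265,-.007]),
([-.62,.66,.76,1.8,-.12,.92,-.14],[.6355,-.061,.2263],[-.086,-.33,-.94],[.965,-.262,.004])]
def fk(q,th,s):
    yaw,d1,d3,d5,d7,yt=th[:6]
    R=Ro.from_euler("z",yaw);p=np.zeros(3);P=[]
    for i,(ax,L) in enumerate(zip("zyzyzyz",[d1,0,d3,0,d5,0,d7])):
        R=R*Ro.from_euler(ax,s[i]*q[i]);p=p+R.apply([0,0,L]);P.append(p)
    R=R*Ro.from_euler("z",yt);return p,R,P
def res(th,s):
    o=[]
    for q,p,z,y in D:
        P,R,_=fk(q,th,s);o+=[*(P-p)*5,*(R.apply([0,0,1])-z),*(R.apply([0,1,0])-y)]
    return np.array(o)
if __name__=="__main__":
    L=[]
    for sg in itertools.product((1,-1),repeat=4):
        s=[sg[0],1,sg[1],1,sg[2],1,sg[3]]
        for y0 in(0,1.57,3.14,-1.57):
            for yt in(0,1.57,3.14,-1.57):
                r=least_squares(res,[y0,.3,.4,.4,.25,yt],args=(s,));L.append((r.cost,s,r.x))
    L.sort(key=lambda t:t[0])
    for l in L[:3]:print(l)
    np.savez("kin.npz",th=L[0][2],s=L[0][1])
    print(np.round(res(L[0][2],L[0][1]).reshape(7,9),2))
E
python3 kin.py
```

```text
(np.float64(0.005330031405288123), [-1, 1, -1, 1, -1, 1, -1], array([-0.06244327,  0.29207443,  0.61535837,  0.48206117,  0.27880327,
        1.50830018]))
(np.float64(0.005330031405288186), [-1, 1, -1, 1, -1, 1, -1], array([-0.06244326,  0.29207444,  0.61535837,  0.48206117,  0.27880327,
       -4.77488513]))
(np.float64(0.005330031405288209), [-1, 1, -1, 1, -1, 1, -1], array([-0.06244327,  0.29207443,  0.61535837,  0.48206117,  0.27880327,
        1.50830017]))
[[ 0.01  0.04  0.05 -0.   -0.    0.   -0.    0.   -0.  ]
 [ 0.01 -0.01  0.02  0.   -0.    0.   -0.   -0.    0.01]
 [-0.01  0.01 -0.01  0.   -0.    0.   -0.   -0.01  0.  ]
 [ 0.    0.01 -0.   -0.   -0.01  0.   -0.   -0.   -0.  ]
 [-0.01 -0.01 -0.01 -0.02  0.01 -0.   -0.   -0.   -0.02]
 [-0.02  0.01 -0.02 -0.01  0.01 -0.   -0.   -0.   -0.01]
 [-0.03  0.01 -0.03 -0.03  0.01  0.   -0.    0.   -0.03]]
```

```bash
cat > plan.py <<'E'
from mv import *
from kin import fk
K=np.load("kin.npz");th,s=K["th"],K["s"]
lo=np.array([-2.69,-.47,-1.27,.19,-1.53,.08,-3.09]);hi=np.array([2.69,2.24,1.36,2.51,4.68,2.07,3.09])
Rg=ori([-.097,-.327,-.94],[.964,-.265,-.007]);pg=np.array([.6322,-.0593,.0738])
mT=Rg.inv().apply(V(.025,0,.085)-pg);hT=Rg.inv().apply(-VX)
def targ(psi,mz,mxy=(px,py)):
    # upright figure, tool z heading azimuth psi
    R=Ro.align_vectors([Z],[hT])[0];zt=R.apply([0,0,1])
    R=Ro.from_euler("z",psi-np.arctan2(zt[1],zt[0]))*R
    return np.array([*mxy,mz])-R.apply(mT),R
def err(q,p,R):
    P,Q,_=fk(q,th,s);return np.r_[p-P,(R*Q.inv()).as_rotvec()*.3]
def step(q,p,R,n=8):
    for _ in range(n):
        e=err(q,p,R);J=np.array([(err(q+1e-5*np.eye(7)[i],p,R)-e)/-1e-5 for i in range(7)]).T
        q=np.clip(q+J.T@np.linalg.solve(J@J.T+1e-6*np.eye(6),e),lo,hi)
    return q,np.linalg.norm(err(q,p,R))
def path(q,p1,R1,n=30):
    p0,R0,_=fk(q,th,s);w=(R1*R0.inv()).as_rotvec();E=0
    for t in np.linspace(0,1,n+1)[1:]:
        q,e=step(q,p0+(p1-p0)*t,Ro.from_rotvec(w*t)*R0);E=max(E,e)
    return q,E
E
python3 - <<'E'
from plan import *
q0=np.array(arm.state()["q"]);print("mT",mT,"hT",hT)
for d in range(-180,180,20):
    psi=np.radians(d);p,R=targ(psi,.17)
    q1,e1=path(q0,p,R);p2,R2=targ(psi,.016);q2,e2=path(q1,p2,R2)
    print(d,round(e1,3),round(e2,3),np.round(q2,2),"wrist",np.round(fk(q2,th,s)[2][5],2),"elbow",np.round(fk(q2,th,s)[2][3],2),"margin",round(np.minimum(q2-lo,hi-q2).min(),2))
E
```

```text
mT [-0.06891039 -0.00033378  0.01308686] hT [ 0.94005715 -0.00279838 -0.34100546]
-180 0.0 0.0 [-0.44  1.07 -0.11  1.5  -0.37  1.71  1.2 ] wrist [0.72 0.34 0.18] elbow [0.5  0.2  0.59] margin 0.36
-160 0.0 0.0 [-0.53  1.1  -0.13  1.43 -0.13  1.82  1.3 ] wrist [0.71 0.43 0.18] elbow [0.49 0.25 0.57] margin 0.25
-140 0.0 0.0 [-0.62  1.11 -0.15  1.41  0.11  1.86  1.43] wrist [0.66 0.5  0.18] elbow [0.47 0.29 0.57] margin 0.21
-120 0.0 0.0 [-0.72  1.09 -0.16  1.45  0.36  1.83  1.57] wrist [0.6  0.56 0.18] elbow [0.43 0.33 0.57] margin 0.24
-100 0.138 0.137 [-1.59  1.72  1.36  1.56 -0.51  1.69 -3.09] wrist [0.5  0.58 0.1 ] elbow [0.03 0.61 0.2 ] margin 0.0
-80 0.107 0.092 [-1.73  1.69  1.36  1.7  -0.47  1.34 -3.09] wrist [0.42 0.58 0.13] elbow [-0.06  0.61  0.22] margin 0.0
-60 0.076 0.036 [-1.85  1.65  1.36  1.86 -0.45  0.95 -3.09] wrist [0.34 0.56 0.16] elbow [-0.13  0.6   0.25] margin 0.0
-40 0.076 0.0 [-1.93  1.56  1.3   2.04 -0.39  0.5  -3.09] wrist [0.28 0.5  0.18] elbow [-0.18  0.59  0.3 ] margin 0.0
-20 0.842 0.85 [ 2.69  2.24 -1.27  2.51 -1.53  0.08  3.09] wrist [-0.01 -0.3   0.0
[... 398 characters left out ...]
in 0.0
60 0.332 0.304 [-0.57  0.97  0.45  2.51 -1.53  1.69  1.48] wrist [0.35 0.05 0.21] elbow [0.44 0.25 0.64] margin 0.0
80 0.127 0.991 [ 2.69  2.24 -1.27  2.51 -1.53  0.08  3.09] wrist [-0.01 -0.3   0.09] elbow [-0.45 -0.18 -0.09] margin 0.0
100 0.0 0.002 [-0.18  0.93 -0.08  2.15 -1.53  1.16  1.43] wrist [0.52 0.09 0.18] elbow [0.49 0.06 0.66] margin 0.0
120 0.0 0.0 [-0.21  0.95 -0.07  1.96 -1.15  1.25  1.26] wrist [0.6  0.12 0.18] elbow [0.5  0.08 0.65] margin 0.38
140 0.0 0.0 [-0.28  0.99 -0.08  1.78 -0.85  1.4   1.17] wrist [0.66 0.18 0.18] elbow [0.5  0.11 0.63] margin 0.67
160 0.0 0.0 [-0.35  1.04 -0.09  1.63 -0.6   1.57  1.15] wrist [0.71 0.26 0.18] elbow [0.51 0.15 0.61] margin 0.5
```

```bash
python3 - <<'E'
from plan import *
from geo import ray
import pickle
s0=pickle.load(open("snap0.pkl","rb"));print("mouse",ray(s0["top"],(146,191),.05))
q=np.array(arm.state()["q"]);_,pc,Rc=cur()
p1,R1=targ(np.radians(-120),.17)
w=(Rc.inv()*R1).as_rotvec(degrees=True);print("total",w,np.linalg.norm(w),"p1",p1)
N=6
bump=lambda t:Z*.08*np.sin(np.pi*t)
pose=lambda t:(pc+(p1-pc)*t+bump(t),Rc*Ro.from_rotvec(w*t,degrees=True))
off=pc-fk(q,th,s)[0]
for k in range(N):
    a,Ra=pose(k/N);b,Rb=pose((k+1)/N)
    print(k,"slide",np.round(Ra.inv().apply(b-a)*100,1),"rot",np.round(w/N,1),"p",np.round(b,3))
    for j in range(5):
        t=(k+(j+1)/5)/N;P,R=pose(t);qn,e=step(q,P-off,R);dq=np.abs(qn-q).max()/.1;q=qn
    print("   q",np.round(q,2),round(e,4),"v",round(dq,2),"mouth",np.round(P+R.apply(mT),2),"head",np.round(P+R.apply(mT+.127*hT),2),"wrist",np.round(fk(q,th,s)[2][5],2))
E
```

```text
mouse [0.69530256 0.36206794 0.05      ]
total [  71.91036241   16.13209989 -153.05268013] 169.87191576289422 p1 [0.46538771 0.33176604 0.23924146]
0 slide [ 3.8 -4.5 -5.8] rot [ 12.    2.7 -25.5] p [0.61  0.004 0.273]
   q [-0.6   0.6   0.63  1.71 -0.05  1.21  0.16] 0.0 v 0.63 mouth [ 0.62 -0.07  0.28] head [0.61 0.06 0.29] wrist [0.69 0.08 0.53]
1 slide [ 6.1 -3.  -3.8] rot [ 12.    2.7 -25.5] p [0.581 0.069 0.304]
   q [-0.58  0.61  0.48  1.61 -0.    1.5   0.46] 0.0 v 0.6 mouth [0.61 0.01 0.29] head [0.57 0.12 0.33] wrist [0.71 0.15 0.53]
2 slide [ 7.1  0.3 -1.5] rot [ 12.    2.7 -25.5] p [0.552 0.135 0.316]
   q [-0.6   0.66  0.34  1.55  0.06  1.72  0.76] 0.0 v 0.59 mouth [0.59 0.09 0.28] head [0.53 0.18 0.35] wrist [0.72 0.24 0.51]
3 slide [ 5.8  4.4 -0. ] rot [ 12.    2.7 -25.5] p [0.523 0.2   0.306]
   q [-0.63  0.73  0.19  1.52  0.13  1.86  1.05] 0.0 v 0.58 mouth [0.57 0.17 0.26] head [0.51 0.23 0.35] wrist [0.7  0.34 0.46]
4 slide [2.2 7.4 0.1] rot [ 12.    2.7 -25.5] p [0.494 0.266 0.278]
   q [-0.68  0.81  0.03  1.5   0.22  1.95  1.34] 0.0 v 0.58 mouth [0.52 0.26 0.21] head [0.49 0.28 0.33] wrist [0.66 0.45 0.39]
5 slide [-2.1  7.8 -1. ] rot [ 12.    2.7 -25.5] p [0.465 0.332 0.239]
   q [-0.73  0.9  -0.14  1.48  0.34  1.99  1.64] 0.0 v 0.6 mouth [0.47 0.34 0.17] head [0.47 0.34 0.3 ] wrist [0.59 0.56 0.33]
```

Emit:
arm_command(slide=[[0.8, -0.9, -1.2], [1.5, -1.8, -2.3], [2.3, -2.7, -3.5], [3, -3.6, -4.6], [3.8, -4.5, -5.8]], rotation=[[2.4, 0.5, -5.1], [4.8, 1.1, -10.2], [7.2, 1.6, -15.3], [9.6, 2.2, -20.4], [12, 2.7, -25.5]], gripper=[0.45, 0.45, 0.45, 0.45, 0.45])

```text
time: 8.85
tool_pos: [0.6061, 0.0047, 0.2662]
eef_rot: [-0.023, 0.64, 0.741, -0.2]
ft_force: [0.3, 0.8, -1.4]
width: 0.546
grip_force: 62.1
```

Emit:
arm_command(slide=[[1.2, -0.6, -0.8], [2.4, -1.2, -1.5], [3.7, -1.8, -2.3], [4.9, -2.4, -3], [6.1, -3, -3.8]], rotation=[[2.4, 0.5, -5.1], [4.8, 1.1, -10.2], [7.2, 1.6, -15.3], [9.6, 2.2, -20.4], [12, 2.7, -25.5]], gripper=[0.45, 0.45, 0.45, 0.45, 0.45])

```text
time: 9.35
tool_pos: [0.5784, 0.0705, 0.2968]
eef_rot: [-0.15, 0.46, 0.839, -0.251]
ft_force: [-0.8, -0.2, -1.1]
width: 0.549
grip_force: 62.1
```

Emit:
arm_command(slide=[[1.4, 0.1, -0.3], [2.8, 0.1, -0.6], [4.3, 0.2, -0.9], [5.7, 0.2, -1.2], [7.1, 0.3, -1.5]], rotation=[[2.4, 0.5, -5.1], [4.8, 1.1, -10.2], [7.2, 1.6, -15.3], [9.6, 2.2, -20.4], [12, 2.7, -25.5]], gripper=[0.45, 0.45, 0.45, 0.45, 0.45])

```text
time: 9.85
tool_pos: [0.5503, 0.1364, 0.3086]
eef_rot: [-0.268, 0.252, 0.885, -0.286]
ft_force: [1.7, -0.9, -0.6]
width: 0.546
grip_force: 62.1
```

```bash
cat > chk.py <<'E'
from plan import *
import sys
N=int(sys.argv[1]);psi=np.radians(float(sys.argv[2]));mz=float(sys.argv[3])
st();q=np.array(arm.state()["q"]);_,pc,Rc=cur();off=pc-fk(q,th,s)[0]
p1,R1=targ(psi,mz);w=(Rc.inv()*R1).as_rotvec(degrees=True)
pose=lambda t:(pc+(p1-pc)*t,Rc*Ro.from_rotvec(w*t,degrees=True))
print("mouth now",np.round(pc+Rc.apply(mT),4),"head axis",np.round(Rc.apply(hT),3),"w",np.round(w,1))
for k in range(N):
    a,Ra=pose(k/N);b,Rb=pose((k+1)/N)
    for j in range(5):
        P,R=pose((k+(j+1)/5)/N);q,e=step(q,P-off,R)
    print(k,"slide",np.round(Ra.inv().apply(b-a)*100,2),"rot",np.round(w/N,1),"q",np.round(q,2),round(e,4),"mouth",np.round(P+R.apply(mT),3))
E
python3 chk.py 3 -120 0.17
```

```text
t 9.85 p [0.5503 0.1364 0.3086] x [-0.73   0.598  0.33 ] y [ 0.292  0.71  -0.641] z [-0.618 -0.372 -0.693] q [-0.57  0.7   0.31  1.48  0.01  1.76  0.77] F [ 1.7 -0.9 -0.6] w 0.546 62.107340635266155
mouth now [0.5924 0.0901 0.277 ] head axis [-0.476  0.687  0.548] w [ 35.9   7.6 -76. ]
0 slide [5.2  5.28 0.93] rot [ 12.    2.5 -25.3] q [-0.62  0.78  0.17  1.46  0.12  1.88  1.04] 0.0 mouth [0.564 0.176 0.235]
1 slide [ 2.4   7.07 -0.22] rot [ 12.    2.5 -25.3] q [-0.67  0.86  0.01  1.43  0.23  1.97  1.34] 0.0 mouth [0.522 0.261 0.199]
2 slide [-0.79  7.23 -1.71] rot [ 12.    2.5 -25.3] q [-0.72  0.93 -0.16  1.4   0.36  2.04  1.65] 0.0 mouth [0.471 0.341 0.17 ]
```

```bash
for a in -105 -90 180; do echo == $a; python3 chk.py 3 $a 0.14 | tail -3; done; python3 chk.py 3 -120 0.14|tail -3
```

```text
== -105
0 slide [4.78 5.92 1.58] rot [ 16.   -0.1 -27.5] q [-0.64  0.8   0.16  1.46  0.19  1.87  1.07] 0.0 mouth [0.566 0.177 0.225]
1 slide [ 1.44  7.62 -0.36] rot [ 16.   -0.1 -27.5] q [-0.71  0.88 -0.01  1.46  0.36  1.93  1.4 ] 0.0 mouth [0.524 0.263 0.178]
2 slide [-2.18  7.04 -2.46] rot [ 16.   -0.1 -27.5] q [-0.78  0.94 -0.18  1.47  0.54  1.93  1.74] 0.0 mouth [0.471 0.341 0.14 ]
== -90
0 slide [4.7  5.93 1.53] rot [ 20.   -2.9 -29.5] q [-0.67  0.8   0.15  1.47  0.26  1.86  1.1 ] 0.0 mouth [0.568 0.179 0.226]
1 slide [ 1.12  7.57 -1.06] rot [ 20.   -2.9 -29.5] q [-0.76  0.87 -0.02  1.5   0.49  1.89  1.46] 0.0 mouth [0.526 0.266 0.178]
2 slide [-2.7   6.32 -3.52] rot [ 20.   -2.9 -29.5] q [-0.83  0.9  -0.2   1.57  0.72  1.84  1.82] 0.0 mouth [0.471 0.341 0.14 ]
== 180
0 slide [5.19 6.11 1.6 ] rot [ -3.6  11.5 -14.7] q [-0.55  0.75  0.21  1.48 -0.13  1.81  0.89] 0.0 mouth [0.555 0.17  0.225]
1 slide [3.04 7.03 2.85] rot [ -3.6  11.5 -14.7] q [-0.51  0.83  0.09  1.48 -0.29  1.85  1.03] 0.0 mouth [0.515 0.255 0.179]
2 slide [0.53 7.29 3.66] rot [ -3.6  11.5 -14.7] q [-0.49  0.94 -0.04  1.46 -0.43  1.89  1.17] 0.0 mouth [0.471 0.341 0.14 ]
0 slide [4.87 5.92 1.62] rot [ 12.    2.5 -25.3] q [-0.62  0.79  0.17  1.46  0.12  1.86  1.04] 0.0 mouth [0.564 0.176 0.225]
1 slide [1.77 7.63 0.33] rot [ 12.    2.5 -25.3] q [-0.67  0.88  0.01  1.43  0.23  1.95  1.33] 0.0 mouth [0.522 0.261 0.179]
2 slide [-1.63  7.55 -1.29] rot [ 12.    2.5 -25.3] q [-0.72  0.97 -0.16  1.4   0.35  2.    1.63] 0.0 mouth [0.471 0.341 0.14 ]
```

Emit:
arm_command(slide=[[0.9, 1.2, 0.3], [1.9, 2.4, 0.6], [2.8, 3.5, 0.9], [3.8, 4.7, 1.2], [4.7, 5.9, 1.5]], rotation=[[4, -0.6, -5.9], [8, -1.2, -11.8], [12, -1.7, -17.7], [16, -2.3, -23.6], [20, -2.9, -29.5]], gripper=[0.45, 0.45, 0.45, 0.45, 0.45])

```text
time: 10.35
tool_pos: [0.5242, 0.2013, 0.275]
eef_rot: [-0.348, -0.039, 0.863, -0.363]
ft_force: [-1.3, -0.8, -1.5]
width: 0.546
grip_force: 62.1
```

Emit:
arm_command(slide=[[0.2, 1.5, -0.2], [0.4, 3, -0.4], [0.7, 4.6, -0.6], [0.9, 6.1, -0.8], [1.1, 7.6, -1]], rotation=[[4, -0.6, -5.9], [8, -1.2, -11.8], [12, -1.7, -17.7], [16, -2.3, -23.6], [20, -2.9, -29.5]], gripper=[0.45, 0.45, 0.45, 0.45, 0.45])

```text
time: 10.85
tool_pos: [0.4974, 0.2661, 0.241]
eef_rot: [-0.395, -0.325, 0.758, -0.404]
ft_force: [0.4, -1.1, -1.1]
width: 0.543
grip_force: 62.2
```

```bash
python3 chk.py 1 -90 0.14
```

```text
t 10.85 p [0.4974 0.2661 0.241 ] x [-0.476 -0.173  0.862] y [-0.812  0.462 -0.356] z [-0.337 -0.87  -0.361] q [-0.76  0.89 -0.05  1.49  0.43  1.92  1.45] F [ 0.4 -1.1 -1.1] w 0.543 62.152890378492884
mouth now [0.5261 0.2664 0.1769] head axis [-0.331  0.133  0.934] w [ 19.9  -2.7 -29.5]
0 slide [-2.58  6.24 -3.52] rot [ 19.9  -2.7 -29.5] q [-0.85  0.91 -0.22  1.57  0.7   1.85  1.79] 0.0 mouth [0.471 0.341 0.14 ]
```

Emit:
arm_command(slide=[[-0.5, 1.2, -0.7], [-1, 2.5, -1.4], [-1.6, 3.7, -2.1], [-2.1, 5, -2.8], [-2.6, 6.2, -3.5]], rotation=[[4, -0.5, -5.9], [8, -1.1, -11.8], [12, -1.6, -17.7], [16, -2.2, -23.6], [20, -2.7, -29.5]], gripper=[0.45, 0.45, 0.45, 0.45, 0.45])

```text
time: 11.35
tool_pos: [0.4713, 0.33, 0.2089]
eef_rot: [-0.405, -0.579, 0.579, -0.407]
ft_force: [0.6, -0.5, -1.0]
width: 0.545
grip_force: 62.2
```

Emit:
arm_command(slide=[[0, 0, 0], [0, 0, 0], [0, 0, 0], [0, 0, 0], [0, 0, 0]], rotation=[[0, 0, 0], [0, 0, 0], [0, 0, 0], [0, 0, 0], [0, 0, 0]], gripper=[0.45, 0.45, 0.45, 0.45, 0.45])

```text
time: 11.85
tool_pos: [0.4718, 0.3279, 0.2096]
eef_rot: [-0.407, -0.575, 0.581, -0.407]
ft_force: [-0.4, 0.1, -0.6]
width: 0.548
grip_force: 62.1
```

```bash
python3 chk.py 1 -90 0.14; python3 - <<'E'
from geo import *
from rig import eyes
from plan import *
import pickle
_,pc,Rc=cur();m=pc+Rc.apply(mT);h=Rc.apply(hT)
L=[];S0={}
for c,R in(("side",(150,110,250,210)),("top",(105,210,205,310))):
    s=eyes.snapshot(c);S0[c]=s
    i=cv2.resize(s["pixels"][R[1]:R[3],R[0]:R[2],::-1],None,fx=4,fy=4,interpolation=cv2.INTER_CUBIC)
    for P in(cyl(m,h,.024,0,.1),cyl([px,py,0],Z,.04,0,.015),cyl([px,py,0],Z,.009,0,.09)):
        hh=cv2.convexHull(((proj(s,P)-[R[0],R[1]]+.5)*4).astype(np.int32));cv2.polylines(i,[hh],True,(255,255,255),1)
    L.append(i)
pickle.dump(S0,open("snap1.pkl","wb"))
cv2.imwrite("pics/above.png",np.hstack(L))
E
```

```text
t 11.85 p [0.4718 0.3279 0.2096] x [-0.006 -0.337  0.941] y [-1.     0.006 -0.004] z [-0.005 -0.941 -0.337] q [-0.84  0.92 -0.23  1.56  0.65  1.88  1.81] F [-0.4  0.1 -0.6] w 0.548 62.13809945387766
mouth now [0.4725 0.3388 0.1404] head axis [-0.002  0.004  1.   ] w [ 0.3 -0.2 -0.2]
0 slide [-0.11  0.09 -0.18] rot [ 0.3 -0.2 -0.2] q [-0.86  0.91 -0.23  1.59  0.68  1.85  1.77] 0.0 mouth [0.471 0.341 0.14 ]
```

View pics/above.png

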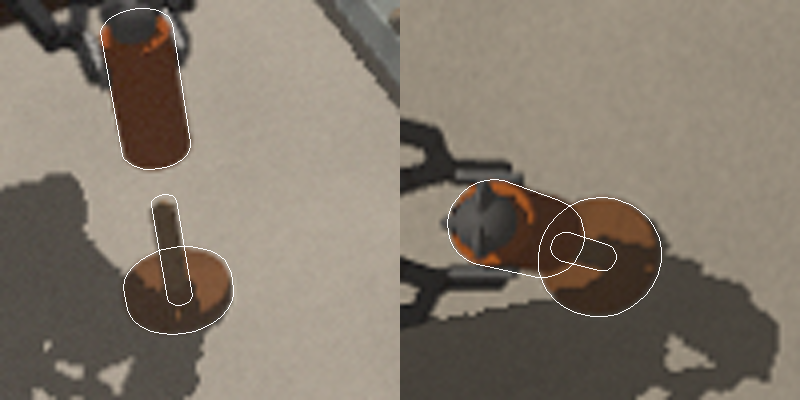

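The overlay fits in both views. The orange tube is upright, mouth at (155,165) in the side crop, about 5 cm above the peg tip at (164,200). The offset from the peg axis is about 2 mm, so I'm lowering it.

Emit:
arm_command(slide=[[-1, 0.1, 0.2], [-2.4, 0.1, 0.7], [-3.8, 0.1, 1.2], [-5.3, 0.1, 1.7], [-6.7, 0.1, 2.2]], rotation=[[0, 0, 0], [0, 0, 0], [0, 0, 0], [0, 0, 0], [0, 0, 0]], gripper=[0.45, 0.45, 0.45, 0.45, 0.45])

```text
time: 12.45
tool_pos: [0.4697, 0.3305, 0.1368]
eef_rot: [-0.408, -0.577, 0.579, -0.407]
ft_force: [0.6, -0.0, -1.4]
width: 0.541
grip_force: 62.1
```

Emit:
arm_command(slide=[[-1.2, 0, 0.4], [-2.3, 0, 0.8], [-3.4, 0, 1.2], [-4.2, 0, 1.5], [-4.4, 0, 1.6]], rotation=[[0, 0, 0], [0, 0, 0], [0, 0, 0], [0, 0, 0], [0, 0, 0]], gripper=[0.45, 0.45, 0.45, 0.45, 0.45])

```text
time: 12.95
tool_pos: [0.4698, 0.3303, 0.091]
eef_rot: [-0.407, -0.577, 0.58, -0.407]
ft_force: [-0.3, -0.4, -1.3]
width: 0.544
grip_force: 62.1
```

```bash
python3 chk.py 1 -90 0.016
```

```text
t 12.95 p [0.4698 0.3303 0.091 ] x [-0.003 -0.337  0.942] y [-1.     0.004 -0.002] z [-0.003 -0.942 -0.337] q [-0.85  1.07 -0.23  1.55  0.66  1.77  1.73] F [-0.3 -0.4 -1.3] w 0.544 62.14421695971396
mouth now [0.4703 0.3412 0.0217] head axis [0.001 0.005 1.   ] w [ 0.2 -0.3  0. ]
0 slide [-0.53 -0.11  0.22] rot [ 0.2 -0.3  0. ] q [-0.87  1.07 -0.21  1.57  0.69  1.74  1.68] 0.0 mouth [0.471 0.341 0.016]
```

Lowering the last millimetres slowly, watching the force.

Emit:
arm_command(slide=[[-0.1, 0, 0], [-0.2, -0.1, 0.1], [-0.3, -0.1, 0.1], [-0.4, -0.1, 0.1], [-0.5, -0.1, 0.2]], rotation=[[0, 0, 0], [0, 0, 0], [0, 0, 0], [0, 0, 0], [0, 0, 0]], gripper=[0.45, 0.45, 0.45, 0.45, 0.45])

```text
time: 13.45
tool_pos: [0.4711, 0.3306, 0.0868]
eef_rot: [-0.407, -0.577, 0.58, -0.407]
ft_force: [-0.2, 0.2, -0.8]
width: 0.55
grip_force: 62.1
```

Emit:
arm_command(slide=[[-0.1, 0, 0], [-0.1, 0, 0], [-0.1, 0, 0], [-0.1, 0, 0], [-0.1, 0, 0]], rotation=[[0, 0, 0], [0, 0, 0], [0, 0, 0], [0, 0, 0], [0, 0, 0]], gripper=[0.45, 0.45, 0.45, 0.45, 0.45])

```text
time: 13.95
tool_pos: [0.4711, 0.3306, 0.0864]
eef_rot: [-0.407, -0.576, 0.58, -0.407]
ft_force: [-0.2, -0.0, 3.3]
width: 0.544
grip_force: 62.2
```

Emit:
arm_command(slide=[[0, 0, 0], [0, 0, 0], [0, 0, 0], [0, 0, 0], [0, 0, 0]], rotation=[[0, 0, 0], [0, 0, 0], [0, 0, 0], [0, 0, 0], [0, 0, 0]], gripper=[0.58, 0.65, 0.75, 0.85, 0.95])

```text
time: 14.45
tool_pos: [0.471, 0.3308, 0.0855]
eef_rot: [-0.407, -0.577, 0.58, -0.407]
ft_force: [0.3, -0.3, -0.9]
width: 0.95
grip_force: 0.0
```

Emit:
arm_command(slide=[[0, 0, 0], [0, 0, 0], [0, 0, 0], [0, 0, -0.5], [0, 0, -1.5]], rotation=[[0, 0, 0], [0, 0, 0], [0, 0, 0], [0, 0, 0], [0, 0, 0]], gripper=[1, 1, 1, 1, 1])

```text
time: 14.95
tool_pos: [0.4712, 0.3445, 0.091]
eef_rot: [-0.408, -0.576, 0.58, -0.407]
ft_force: [-0.2, -0.4, 0.1]
width: 1.0
grip_force: 0.0
```

Emit:
arm_command(slide=[[0, 0, -2], [0, 0, -4.5], [0, 0, -7.5], [0, 0, -10.5], [0, 0, -11]], rotation=[[0, 0, 0], [0, 0, 0], [0, 0, 0], [0, 0, 0], [0, 0, 0]], gripper=[1, 1, 1, 1, 1])

```text
time: 15.45
tool_pos: [0.47, 0.4533, 0.1287]
eef_rot: [-0.405, -0.579, 0.58, -0.406]
ft_force: [-1.3, -0.0, 0.4]
width: 0.996
grip_force: 0.0
```

```bash
python3 - <<'E'
from geo import *
from rig import eyes
from plan import *
st()
L=[]
for c,R in(("side",(150,110,250,210)),("top",(105,210,205,310))):
    s=eyes.snapshot(c)
    i=cv2.resize(s["pixels"][R[1]:R[3],R[0]:R[2],::-1],None,fx=4,fy=4,interpolation=cv2.INTER_CUBIC)
    for P in(cyl([px,py,.015],Z,.024,0,.1),cyl([px,py,0],Z,.04,0,.015)):
        hh=cv2.convexHull(((proj(s,P)-[R[0],R[1]]+.5)*4).astype(np.int32));cv2.polylines(i,[hh],True,(255,255,255),1)
    L.append(i)
cv2.imwrite("pics/placed.png",np.hstack(L))
# way back to the knob: up first, then knob above (tool down, y along VY)
q=np.array(arm.state()["q"]);_,pc,Rc=cur();off=pc-fk(q,th,s_:=np.load("kin.npz")["s"])[0]
from plan import s
K=V(0,ky-.029,.25)
for sg in(1,-1):
    q=np.array(arm.state()["q"]);R1=ori([0,0,-1],sg*VY);w=(Rc.inv()*R1).as_rotvec(degrees=True);N=8
    pose=lambda t:(pc+[0,0,.14*min(1,t*N)]+(K-pc-[0,0,.14])*max(0,(t*N-1)/(N-1)),Rc*Ro.from_rotvec(w*max(0,(t*N-1)/(N-1)),degrees=True))
    print("sg",sg,w)
    for k in range(N):
        a,Ra=pose(k/N);b,Rb=pose((k+1)/N)
        for j in range(5):
            P,R=pose((k+(j+1)/5)/N);q,e=step(q,P-off,R)
        print(k,"slide",np.round(Ra.inv().apply(b-a)*100,1),"rot",np.round((Ra.inv()*Rb).as_rotvec(degrees=True),1),"q",np.round(q,2),round(e,3),"p",np.round(b,2))
E
```

```text
t 15.45 p [0.47   0.4533 0.1287] x [-0.003 -0.344  0.939] y [-1.     0.001 -0.003] z [ 0.    -0.939 -0.344] q [-0.94  1.12 -0.24  1.27  0.62  1.98  1.81] F [-1.3 -0.   0.4] w 0.996 0.0
sg 1 [  96.07589537  -12.91027329 -136.90284244]
0 slide [13.2 -0.  -4.8] rot [0. 0. 0.] q [-0.96  0.95 -0.22  1.3   0.66  2.07  1.87] 0.002 p [0.47 0.45 0.27]
1 slide [ 2.3 -0.7  7.1] rot [ 13.7  -1.8 -19.6] q [-0.87  0.82 -0.33  1.59  0.85  1.86  2.14] 0.0 p [0.48 0.38 0.27]
2 slide [2.3 1.8 6.9] rot [ 13.7  -1.8 -19.6] q [-0.74  0.68 -0.44  1.86  1.02  1.61  2.41] 0.0 p [0.48 0.3  0.26]
3 slide [1.5 4.1 6.2] rot [ 13.7  -1.8 -19.6] q [-0.55  0.53 -0.53  2.09  1.16  1.32  2.73] 0.0 p [0.49 0.23 0.26]
4 slide [0.  5.7 4.9] rot [ 13.7  -1.8 -19.6] q [-0.24  0.39 -0.64  2.25  1.25  0.99  3.09] 0.02 p [0.5  0.15 0.26]
5 slide [-1.9  6.4  3.5] rot [ 13.7  -1.8 -19.6] q [ 0.54  0.6  -1.27  2.31  1.36  1.09  3.09] 0.19 p [0.51 0.08 0.26]
6 slide [-4.   6.   2.1] rot [ 13.7  -1.8 -19.6] q [ 0.88  0.71 -1.27  2.34  1.3   1.1   3.09] 0.424 p [0.51 0.   0.25]
7 slide [-5.8  4.7  0.9] rot [ 13.7  -1.8 -19.6] q [
[... 357 characters left out ...]
3.5 -1.   6.6] rot [ -1.3 -10.    1.9] q [-0.73  0.69 -0.26  1.67  0.6   1.63  1.82] 0.0 p [0.48 0.3  0.26]
3 slide [ 4.5 -1.3  5.9] rot [ -1.3 -10.    1.9] q [-0.59  0.57 -0.27  1.82  0.58  1.4   1.86] 0.0 p [0.49 0.23 0.26]
4 slide [ 5.4 -1.5  5. ] rot [ -1.3 -10.    1.9] q [-0.43  0.46 -0.27  1.94  0.55  1.19  1.96] 0.0 p [0.5  0.15 0.26]
5 slide [ 6.2 -1.8  3.9] rot [ -1.3 -10.    1.9] q [-0.23  0.37 -0.26  2.03  0.48  0.99  2.14] 0.0 p [0.51 0.08 0.26]
6 slide [ 6.7 -2.1  2.8] rot [ -1.3 -10.    1.9] q [ 0.    0.32 -0.27  2.08  0.34  0.83  2.41] 0.0 p [0.51 0.   0.25]
7 slide [ 7.  -2.4  1.5] rot [ -1.3 -10.    1.9] q [ 0.27  0.32 -0.31  2.08  0.14  0.76  2.76] 0.0 p [ 0.52 -0.07  0.25]
```

View pics/placed.png

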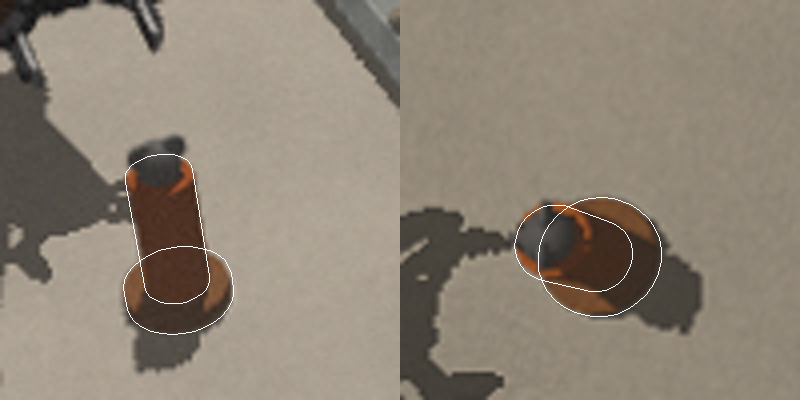

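The figure stands upright and centred on the disc: side crop (165,230), inside the outlines of both views. Next I raise the tool while tilting it down, then go back to the knob.

Emit:
arm_command(slide=[[2, 0, -1], [4.5, 0, -2], [7.5, 0, -3], [10.5, 0, -4], [13.2, 0, -4.8]], rotation=[[0, -3, 0], [0, -7, 0], [0, -11, 0], [0, -15, 0], [0, -20, 0]], gripper=[1, 1, 1, 0.8, 0.7])

```text
time: 16.05
tool_pos: [0.4711, 0.4477, 0.269]
eef_rot: [-0.3, -0.639, 0.642, -0.3]
ft_force: [0.6, 0.2, 0.8]
width: 0.705
grip_force: 0.0
```

```bash
cat > back.py <<'E'
from plan import *
import sys
N=int(sys.argv[1]);az=np.radians(float(sys.argv[2]));z=float(sys.argv[3])
st();q=np.array(arm.state()["q"]);_,pc,Rc=cur();off=pc-fk(q,th,s)[0]
K=V(0,ky-.0295,z);R1=ori([0,0,-1],[np.cos(az),np.sin(az),0]);w=(Rc.inv()*R1).as_rotvec(degrees=True)
pose=lambda t:(pc+(K-pc)*t,Rc*Ro.from_rotvec(w*t,degrees=True))
for k in range(N):
    a,Ra=pose(k/N);b,Rb=pose((k+1)/N)
    for j in range(5):
        P,R=pose((k+(j+1)/5)/N);q,e=step(q,P-off,R)
    print(k,"slide",np.round(Ra.inv().apply(b-a)*100,1),"rot",np.round(w/N,1),"q",np.round(q,2),round(e,3),"p",np.round(b,2))
E
python3 back.py 4 120 .23
```

```text
t 16.05 p [0.4711 0.4477 0.269 ] x [-0.004 -0.64   0.768] y [-1.     0.004 -0.002] z [-0.002 -0.768 -0.64 ] q [-0.85  0.82 -0.33  1.36  0.55  1.84  1.87] F [0.6 0.2 0.8] w 0.705 0.0
0 slide [ 7.6 -1.3 10.7] rot [ -6.6 -11.3  13.9] q [-0.67  0.63 -0.29  1.66  0.49  1.51  1.7 ] 0.0 p [0.48 0.32 0.26]
1 slide [ 8.8 -4.4  8.7] rot [ -6.6 -11.3  13.9] q [-0.46  0.47 -0.24  1.88  0.41  1.21  1.68] 0.0 p [0.5  0.19 0.25]
2 slide [ 8.9 -7.4  6.2] rot [ -6.6 -11.3  13.9] q [-0.19  0.36 -0.17  2.03  0.3   0.93  1.78] 0.0 p [0.51 0.06 0.24]
3 slide [  7.7 -10.    3.6] rot [ -6.6 -11.3  13.9] q [ 0.14  0.33 -0.14  2.09  0.07  0.73  2.05] 0.0 p [ 0.52 -0.07  0.23]
```

Emit:
arm_command(slide=[[1.5, -0.3, 2.1], [3, -0.5, 4.3], [4.6, -0.8, 6.4], [6.1, -1, 8.6], [7.6, -1.3, 10.7]], rotation=[[-1.3, -2.3, 2.8], [-2.6, -4.5, 5.6], [-4, -6.8, 8.3], [-5.3, -9, 11.1], [-6.6, -11.3, 13.9]], gripper=[0.7, 0.7, 0.7, 0.7, 0.7])

```text
time: 16.55
tool_pos: [0.4834, 0.3148, 0.258]
eef_rot: [-0.234, -0.563, 0.758, -0.233]
ft_force: [-0.1, 0.1, 0.0]
width: 0.699
grip_force: 0.0
```

Emit:
arm_command(slide=[[1.8, -0.9, 1.7], [3.5, -1.8, 3.5], [5.3, -2.6, 5.2], [7, -3.5, 7], [8.8, -4.4, 8.7]], rotation=[[-1.3, -2.3, 2.8], [-2.6, -4.5, 5.6], [-4, -6.8, 8.3], [-5.3, -9, 11.1], [-6.6, -11.3, 13.9]], gripper=[0.7, 0.7, 0.7, 0.7, 0.7])

```text
time: 17.05
tool_pos: [0.4951, 0.1846, 0.248]
eef_rot: [-0.161, -0.473, 0.851, -0.159]
ft_force: [0.2, -0.2, 1.0]
width: 0.7
grip_force: 0.0
```

Emit:
arm_command(slide=[[1.8, -1.5, 1.2], [3.6, -3, 2.5], [5.3, -4.4, 3.7], [7.1, -5.9, 5], [8.9, -7.4, 6.2]], rotation=[[-1.3, -2.3, 2.8], [-2.6, -4.5, 5.6], [-4, -6.8, 8.3], [-5.3, -9, 11.1], [-6.6, -11.3, 13.9]], gripper=[0.7, 0.7, 0.7, 0.7, 0.7])

```text
time: 17.55
tool_pos: [0.5062, 0.0544, 0.2389]
eef_rot: [-0.083, -0.37, 0.922, -0.081]
ft_force: [0.8, 0.8, -0.1]
width: 0.701
grip_force: 0.0
```

```bash
python3 back.py 1 120 .22
```

```text
t 17.55 p [0.5062 0.0544 0.2389] x [-0.712 -0.669  0.212] y [-0.696  0.713 -0.087] z [-0.093 -0.21  -0.973] q [-0.14  0.38 -0.2   2.    0.3   0.95  1.8 ] F [ 0.8  0.8 -0.1] w 0.701 0.0
0 slide [ 7.3 -9.9  4.4] rot [ -6.5 -11.6  13.7] q [ 0.18  0.35 -0.18  2.07  0.09  0.72  2.03] 0.0 p [ 0.52 -0.07  0.22]
```

Emit:
arm_command(slide=[[1.5, -2, 0.9], [2.9, -4, 1.8], [4.4, -5.9, 2.6], [5.8, -7.9, 3.5], [7.3, -9.9, 4.4]], rotation=[[-1.3, -2.3, 2.7], [-2.6, -4.6, 5.5], [-3.9, -7, 8.2], [-5.2, -9.3, 11], [-6.5, -11.6, 13.7]], gripper=[0.7, 0.7, 0.7, 0.7, 0.7])

```text
time: 18.05
tool_pos: [0.5193, -0.0735, 0.2202]
eef_rot: [0.0, -0.259, 0.966, 0.0]
ft_force: [0.7, -0.4, -0.2]
width: 0.699
grip_force: 0.0
```

```bash
python3 back.py 1 120 .118; python3 - <<'E'
from geo import *
from rig import eyes
from mv import *
s=eyes.snapshot("side");R=(220,180,320,280)
i=cv2.resize(s["pixels"][R[1]:R[3],R[0]:R[2],::-1],None,fx=4,fy=4,interpolation=cv2.INTER_CUBIC)
hh=cv2.convexHull(((proj(s,cyl(V(0,ky-.0295,0),Z,.012,.104,.15))-[R[0],R[1]]+.5)*4).astype(np.int32));cv2.polylines(i,[hh],True,(255,255,255),1)
cv2.imwrite("pics/knob.png",i)
E
```

```text
t 18.05 p [ 0.5193 -0.0735  0.2202] x [-0.866 -0.5   -0.   ] y [-0.5    0.866  0.   ] z [ 0.     0.001 -1.   ] q [ 0.2   0.36 -0.18  2.06  0.1   0.73  2.05] F [ 0.7 -0.4 -0.2] w 0.699 0.0
0 slide [ 0.  -0.1 10.2] rot [0. 0. 0.] q [ 0.16  0.52 -0.14  2.13  0.15  0.51  2.  ] 0.0 p [ 0.52 -0.07  0.12]
```

View pics/knob.png

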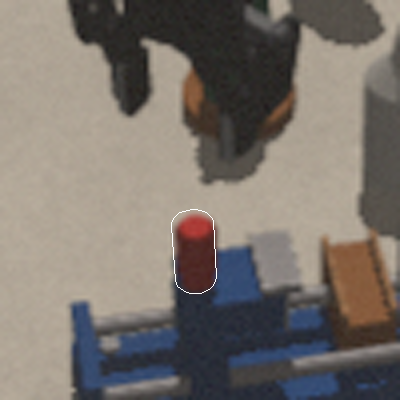

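The red knob at crop (195,255) lies within its predicted outline, so I grip it.

Emit:
arm_command(slide=[[0, -0.1, 3], [0, -0.1, 6], [0, -0.1, 8.5], [0, -0.1, 10.2], [0, -0.1, 10.2]], rotation=[[0, 0, 0], [0, 0, 0], [0, 0, 0], [0, 0, 0], [0, 0, 0]], gripper=[0.7, 0.7, 0.7, 0.7, 0.7])

```text
time: 18.6
tool_pos: [0.518, -0.073, 0.1164]
eef_rot: [-0.003, -0.26, 0.966, 0.001]
ft_force: [-0.4, 0.1, -0.6]
width: 0.697
grip_force: 0.0
```

Emit:
arm_command(slide=[[0, 0, 0], [0, 0, 0], [0, 0, 0], [0, 0, 0], [0, 0, 0]], rotation=[[0, 0, 0], [0, 0, 0], [0, 0, 0], [0, 0, 0], [0, 0, 0]], gripper=[0.6, 0.45, 0.3, 0.2, 0.2])

```text
time: 19.1
tool_pos: [0.523, -0.0747, 0.1204]
eef_rot: [0.002, -0.26, 0.966, -0.002]
ft_force: [0.6, -5.1, 6.8]
width: 0.261
grip_force: 58.9
```

Emit:
arm_command(slide=[[-0.5, -0.5, 0], [-1.2, -1.2, 0], [-2, -2, 0], [-2.8, -2.8, 0], [-3.6, -3.6, 0]], rotation=[[0, 0, 0], [0, 0, 0], [0, 0, 0], [0, 0, 0], [0, 0, 0]], gripper=[0.2, 0.2, 0.2, 0.2, 0.2])

```text
time: 19.6
tool_pos: [0.5674, -0.0878, 0.1203]
eef_rot: [-0.003, -0.26, 0.966, -0.001]
ft_force: [-8.5, -3.8, 13.1]
width: 0.261
grip_force: 59.7
```

```bash
python3 - <<'E'
from mv import *
st();_,p,R=cur();d=p-V(0,0,0);print("y in vise",d@VY,"x",d@VX,"shut knob y",ky+.041); to(V(0,ky+.042,p[2]))
E
```

```text
t 19.6 p [ 0.5674 -0.0878  0.1203] x [-0.865 -0.502  0.007] y [-0.502  0.865  0.   ] z [-0.006 -0.003 -1.   ] q [ 0.18  0.56 -0.15  2.03  0.15  0.57  2.02] F [-8.5 -3.8 13.1] w 0.261 59.72385885659605
y in vise -0.05461480461976416 x 0.00022911207347146083 shut knob y -0.03388020377475875
 slide [-1.5 -1.5 -0. ] rot [0. 0. 0.]
```

Emit:
arm_command(slide=[[-0.4, -0.4, 0], [-0.8, -0.8, 0], [-1.1, -1.1, 0], [-1.4, -1.4, 0], [-1.5, -1.5, 0]], rotation=[[0, 0, 0], [0, 0, 0], [0, 0, 0], [0, 0, 0], [0, 0, 0]], gripper=[0.2, 0.2, 0.2, 0.2, 0.2])

```text
time: 20.1
tool_pos: [0.5887, -0.094, 0.1204]
eef_rot: [-0.003, -0.26, 0.966, -0.001]
ft_force: [-6.3, -4.7, 12.3]
width: 0.26
grip_force: 59.5
```

```bash
python3 - <<'E'
from mv import *
st();_,p,R=cur();d=p-V(0,0,0);print("y in vise",d@VY)
E
```

```text
t 20.1 p [ 0.5887 -0.094   0.1204] x [-0.865 -0.501  0.006] y [-0.501  0.865 -0.002] z [-0.004 -0.004 -1.   ] q [ 0.19  0.58 -0.15  1.98  0.15  0.6   2.03] F [-6.3 -4.7 12.3] w 0.26 59.49972235830501
y in vise -0.03240044470502136
```

Emit:
arm_command(slide=[[-0.1, -0.1, 0], [-0.2, -0.2, 0], [-0.3, -0.3, 0], [-0.3, -0.3, 0], [-0.3, -0.3, 0]], rotation=[[0, 0, 0], [0, 0, 0], [0, 0, 0], [0, 0, 0], [0, 0, 0]], gripper=[0.2, 0.2, 0.2, 0.2, 0.2])

```text
time: 20.6
tool_pos: [0.5889, -0.0941, 0.1203]
eef_rot: [-0.006, -0.26, 0.966, -0.0]
ft_force: [-13.4, -3.4, 18.7]
width: 0.263
grip_force: 60.2
```

```bash
python3 - <<'E'
from mv import *
st();_,p,R=cur();d=p-V(0,0,0);print("y in vise",d@VY,"Fy",np.dot(arm.state()["ft_force"],VY))
E
```

```text
t 20.6 p [ 0.5889 -0.0941  0.1203] x [-0.865 -0.502  0.012] y [-0.502  0.865  0.003] z [-0.012 -0.004 -1.   ] q [ 0.19  0.58 -0.15  1.97  0.15  0.61  2.03] F [-13.4  -3.4  18.7] w 0.263 60.210278432350606
y in vise -0.032205769225540644 Fy -12.053834641609306
```

The jaw is at its stop: the force rises and it no longer moves. I release it and retreat upward.

Emit:
arm_command(slide=[[0.1, 0.1, 0], [0.2, 0.2, 0], [0.2, 0.2, 0], [0.2, 0.2, 0], [0.2, 0.2, 0]], rotation=[[0, 0, 0], [0, 0, 0], [0, 0, 0], [0, 0, 0], [0, 0, 0]], gripper=[0.2, 0.4, 0.6, 0.7, 0.7])

```text
time: 21.1
tool_pos: [0.5931, -0.0903, 0.1188]
eef_rot: [0.001, -0.261, 0.965, -0.0]
ft_force: [-0.5, 0.4, -1.1]
width: 0.701
grip_force: 0.0
```

Emit:
arm_command(slide=[[0, 0, -1.5], [0, 0, -4], [0, 0, -8], [0, 0, -12], [0, 0, -15]], rotation=[[0, 0, 0], [0, 0, 0], [0, 0, 0], [0, 0, 0], [0, 0, 0]], gripper=[0.7, 0.7, 0.7, 0.7, 0.7])

```text
time: 21.6
tool_pos: [0.5936, -0.0907, 0.2725]
eef_rot: [0.002, -0.261, 0.965, -0.001]
ft_force: [0.7, -0.8, -0.2]
width: 0.697
grip_force: 0.0
```

Emit:
arm_command(slide=[[0, 0, 0], [0, 0, 0], [0, 0, 0], [0, 0, 0], [0, 0, 0]], rotation=[[0, 0, 0], [0, 0, 0], [0, 0, 0], [0, 0, 0], [0, 0, 0]], gripper=[0.7, 0.7, 0.7, 0.7, 0.7])

```text
time: 22.1
tool_pos: [0.5918, -0.0909, 0.2675]
eef_rot: [-0.001, -0.261, 0.965, 0.0]
ft_force: [0.0, 0.1, 0.3]
width: 0.696
grip_force: 0.0
```

```bash
python3 - <<'E'
from geo import *
from rig import eyes
from mv import *
st()
s=eyes.snapshot("side");R=(160,120,360,300);k=3
i=cv2.resize(s["pixels"][R[1]:R[3],R[0]:R[2],::-1],None,fx=k,fy=k,interpolation=cv2.INTER_CUBIC)
for P in(cyl(V(0,ky+.041,0),Z,.012,.104,.15),cyl([px,py,.015],Z,.024,0,.1)):
    hh=cv2.convexHull(((proj(s,P)-[R[0],R[1]]+.5)*k).astype(np.int32));cv2.polylines(i,[hh],True,(255,255,255),1)
cv2.imwrite("pics/end.png",i)
E
```

```text
t 22.1 p [ 0.5918 -0.0909  0.2675] x [-0.864 -0.504  0.002] y [-0.504  0.864  0.001] z [-0.002  0.    -1.   ] q [ 0.22  0.4  -0.19  1.86  0.09  0.89  2.08] F [0.  0.1 0.3] w 0.696 0.0
```

View pics/end.png

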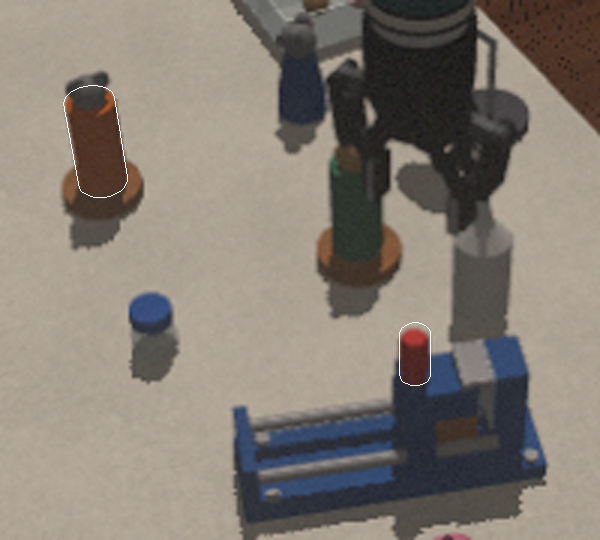

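The jaw is shut, with the knob at crop (415,355) matching the fully shut outline. The orange figure stands on its peg at (97,145), the green one is untouched, and the arm is clear of everything.

```bash
python3 -c "
from rig import close_job
print(close_job())"
```

```text
the job is handed in; nothing more can be done
None
```

The job is handed in: the orange figure stands mouth down on the drying peg, the jaw is pushed shut to its stop, the final side view showed nothing else moved, and the arm is clear, at about 22 s of the 64 s; no verdict was returned.

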